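# Refit the downdraft box's grille and switch on its fan

### The job

The grille of the downdraft box on the potter's bench is out after cleaning: put it back by hooking its tongue under the retaining lip on the far side of the opening and swinging it down until it lies flat, fully home in its recess. Then switch the fan on: lift the hinged guard on the box's switch, flip the toggle under it over to the side away from the worker (on), and close the guard again, fully down. Leave the bowl and the tools on the bench where they are.

Things in the scene. Friction and masses are not known exactly. Their poses are not given: they have to be found in the camera images.
- seat (a point): Point fixed to the downdraft box (grey steel, 254 x 326 mm, 90 mm high), middle of the ledge on which the grille's underside rests, 75 mm above the bench, 15 mm below the box's top. x: to the far side (lip), y: to the box's left, z up. In this frame the opening in the box's top, with upright walls, runs x -89 to +109 mm, y -99 to +99 mm; the ledge runs all round it at z = 0.
- lip (a point): Middle of the free edge of the retaining lip, at its underside; seat's axes; at x +91, z +12 mm from the seat. The lip is a 3 mm steel strip along the whole far edge of the opening, level with the box's top, that overhangs the ledge: the gap below it is 12 mm high, 18 mm deep.
- grille_grip (a point): Centre of the pull bar of the grille: loose slotted aluminium panel, about 0.4 kg, lying right side up. Frame 170 (x) x 190 (y) x 15 mm. Bar over its middle, along y: 12 mm thick, 90 long, 14 high, centre 45 mm above the grille's underside, 23 mm free below it between posts 80 mm apart. x: to the tongue edge, z up. Seated: axes as the seat's, 45 mm above it, within 4 mm in x and y.
- grille_tongue (a point): Middle of the tip of the grille's tongue, at its underside: 105 mm (x) from the bar, 45 mm below it. The tongue is a 5 mm plate, flush with the underside, 180 mm wide, sticking out 20 mm from the frame. It cannot be put in flat, as the opening is only 8 mm longer than grille and tongue: tip the tongue edge down 10 to 17 degrees, put it under the lip, then lower the other edge.
- guard_hinge (a point): Fixed point at the middle of the guard's hinge pin; seat's axes, pin along y. 26 mm above the box's top; 20 mm (x) and -152 mm (y) from the seat. The pin is 10 mm above the switch station, a black plate 112 x 56 x 16 mm on the right part of the box's top.
- guard_nose (a point): Point on the guard: steel U-channel over the toggle, open below, 34 mm wide across its two sides (y), so it can be pinched there. Closed it reaches 80 mm from the pin towards the worker (and a 7 mm finger lip at the top), from 9 mm below to 28 mm above the pin. The point is midway between the sides, 70 mm from the pin, 12 mm above it. Turns with the guard.
- guard (a joint): Guard's angle, rad: 0 closed, grows as the nose is lifted up and back, away from the worker, to a stop at 1.9 (leaning back past upright). The hinge is a little stiff (under 1 N at the nose): the guard stays where it is left and has to be pushed shut.
- toggle_tip (a point): Near the top of the toggle's metal bat, 3 mm below its end; the bat is 11 mm thick there, 33 mm long, and pivots 2 mm above the black plate, 44 mm from the hinge pin towards the worker. Off, it leans 0.35 rad to the worker, under the guard.
- toggle (a joint): Toggle's angle, rad: 0 off (leaning to the worker), 0.7 on (leaning away, to the hinge). It is stiff, about 2 N at the tip, and stays where it is left: push it right over to its stop.
- bowl: Clay bowl upside down on the bench, 104 mm across, 64 mm high; origin at the centre of its underside. A bystander.
- rib: Flat wooden throwing rib on the bench, 125 x 50 x 8 mm; origin near its middle. A bystander.
- loop_tool: Trimming tool with a wooden handle and a wire loop, 170 mm long, 14 mm thick, lying on the bench; origin near its middle. A bystander.

How it is judged:
On the way, in this order (a step that is already met when the one before it is completed fails the run):
1. the grille lies flat in its recess, its tongue under the lip (x of grille_grip in the frame of seat between -0.008 and 0.008 m and y of grille_grip in the frame of seat between -0.008 and 0.008 m and z of grille_grip in the frame of seat below 0.048 m and angle between the z axis of grille_grip and the z axis of seat, either way round below 0.03 rad), for 0.2 s.
2. the toggle is flipped on (value of joint toggle above 0.55 rad), for 0.2 s.
At the end, for the whole second after the job is handed in: The grille lies at rest in its recess with its tongue under the lip: its bar within 8 mm of the seat's middle in x and y, no more than 3 mm high, flat to 0.03 rad; the toggle is on (over 0.55 rad); the guard is down (under 0.08 rad) (all of step 1 and linear speed of grille below 0.02 m/s and value of joint toggle above 0.55 rad and value of joint guard below 0.08 rad); the robot touches nothing.
It fails at once if the bowl is moved by more than 30 mm (distance of bowl from where it was at the start of the episode above 0.03 m).
It fails at once if the rib is moved by more than 30 mm (distance of rib from where it was at the start of the episode above 0.03 m).
It fails at once if the trimming tool is moved by more than 30 mm (distance of loop_tool from where it was at the start of the episode above 0.03 m).
It also fails if it takes over 69 s, if anything falls off the work surface, if the arm or the gripper's body presses on something with over 40 N, if the wrist force passes 120 N, or if a joint passes its speed limit or range.

### The arm

A 6-joint arm with a two-finger parallel gripper is mounted at the origin on the work surface. World frame = base frame: x ahead of the robot, y to its left, z up, the work surface at z = 0. Lengths are in m, angles in rad, forces in N, time in s.
With the tool pointing down it reaches from about 0.3 to 0.775 m from the base axis. Payload 14.6 kg.
Tool frame: the origin (TCP) lies midway between the tips of the shut fingers; the grasp point (between the pads) lies ctrl.tcp_to_grasp behind it (ctrl.tcp_to_grasp is the distance from the TCP to the grasp point, in m); z points along the fingers, x is the direction in which the jaws open and shut, and the axes are right-handed (so a half turn about z gives the same grasp; the last joint's range is limited). The gripper opens to 94 mm and grips with 3 to 60 N. Pads are 16 mm wide; open, the fingers measure 119 mm over their backs; the gripper's body (75 mm by 177 mm) begins 78 mm behind the grasp point.
Start: joints at [1.128, 0.3, 1.521, -0, 1.321, -0.067], TCP at [0.202, 0.512, 0.205] pointing down, gripper open.
Joint ranges: [-3.03, 3.03], [-0.79, 2.21], [0.23, 2.52], [-1.04, 4.18], [0, 3.07], [-2.55, 2.55]. Speed limits (rad/s): [2.22, 2.22, 2.57, 3.14, 3.14, 3.14].

### API

Orientations are given as a unit quaternion [w, x, y, z].
In Python, from bench import ctrl, optics, ticket gives the robot as it stands. The module is installed in compiled form; this text tells all that it offers.
- The arm moves only by the shell command python3 -m creep 'ROWS' [FORCE]. ROWS is JSON, a list of rows, each a list of 5 numbers: the shift along the tool's x, y, z in m, then the turn about the tool's z in rad, then the closure, from 0 (fully open) to 1 (shut). In form: [[tx, ty, tz, spin, grip], ...]. A call has 1 to 5 rows; each row shifts and turns the commanded pose from where the row before left it, along the tool's axes as they then stand; what a row does not reach is not made up. A row lasts 1/12 s, in which the tool goes at most 41.7 mm and 7.16 degrees, less where a joint would pass 70% of its speed; a pose out of reach is approached as far as the arm can. A call with a gripper value outside its range is refused whole. The fingers move at their own pace and stop on an object; FORCE is the grip in N (left out, the last holds). Time passes only in rows, so rows that do not move let the fingers close. It gives the time, the measured TCP pose, the force and the opening at its end, in the units of the state.
- ctrl.observe(): the state, without advancing time (a new reading comes with each control period).
- optics.capture(name): name is "side" or "top"; returns a dict with "pixels" (480x640x3 uint8, blue, green, red), "z_map" (480x640 float32, m along the optical axis (not along the pixel's ray), 0 where there is no reading), "camera_matrix" (3x3 intrinsics, pixels), "cam_to_world" (4x4, takes a point from camera to world coordinates). Camera axes: x right, y down, z forward; pixel columns grow to the right and rows downward; lengths in m; the calibration is good to about 2 mm. A picture is of the moment at which its call begins.
- ticket.finish_job(): hands the job in, once; it reports no verdict.
The state is a dict: "time_s": time; "joint_pos": joint angles; "joint_vel": joint speeds; "tau": joint torques, N m; "tcp_pos": TCP position; "tcp_rot": TCP orientation; "force": force on the tool from outside, world axes, zero at the start; "wrist_torque": the same for the moment, N m; "gripper_width": finger opening in m.
Only numpy, scipy, OpenCV 4.12 (cv2) and the standard library are available. Lean on these libraries where they do the work, as an engineer would, in place of code of your own. Each camera call takes 0.05 s, during which the arm holds its last target.

## Working session

There is one attempt and no reset: what is moved stays moved. The work goes in short steps, Python scripts to look and compute and a shell command to move; the robot and the scene stay as the last step left them, time stands still between calls to the robot, and variables do not carry over. Pictures are saved under pics/ and viewed, and the job is handed in when it is done.

```bash
mkdir -p pics; ls; python3 - <<'E'
from bench import ctrl, optics, ticket
import cv2,numpy as np
s=ctrl.observe(); print(s); print(ctrl.tcp_to_grasp)
for n in("side","top"):
    c=optics.capture(n); cv2.imwrite(f"pics/{n}0.png",c["pixels"]); np.savez(f"{n}0.npz",**c); print(c["camera_matrix"],c["cam_to_world"])
E
```

```text
pics
{'time_s': 0.0, 'joint_pos': array([ 1.12840117e+00,  3.00437730e-01,  1.52157145e+00,  3.91768773e-06,
        1.32068568e+00, -6.66164081e-02]), 'joint_vel': array([ 0.00090843, -0.00274255, -0.00034399, -0.00051349, -0.00199625,
       -0.00012426]), 'tau': array([-3.29980794e-04, -5.31811166e+01, -3.52729332e+01,  7.07349926e-02,
        2.45210849e-02, -1.16248375e-04]), 'tcp_pos': array([0.20174929, 0.51138751, 0.20490871]), 'tcp_rot': array([ 2.77387267e-04,  8.26739843e-01,  5.62584153e-01, -4.76205048e-04]), 'force': array([-0.25140901, -0.35893879, -0.11379908]), 'wrist_torque': array([-0.01062825, -0.01472844, -0.01519741]), 'gripper_width': 0.09380161168558554}
0.0188
[[489.71702265   0.         317.645336  ]
 [  0.         489.71702265 241.22446569]
 [  0.           0.           1.        ]] [[ 0.70351773 -0.52659212  0.47724579 -0.02997543]
 [-0.71058657 -0.53197419  0.46051079 -0.61042075]
 [ 0.01138109 -0.66310195 -0.74844257  0.95313132]
 [ 0.          0.          0.          1.        ]]
[[568.57385443   0.         327.88685033]
 [  0.         568.57385443 243.6539632 ]
 [  0.           0.           1.        ]] [[-0.0209756  -0.98765354  0.1552434   0.33583196]
 [-0.99977844  0.02044822 -0.00499342 -0.05137615]
 [ 0.00175732 -0.15531375 -0.98786363  1.42301106]
 [ 0.          0.          0.          1.        ]]
```

View pics/side0.png

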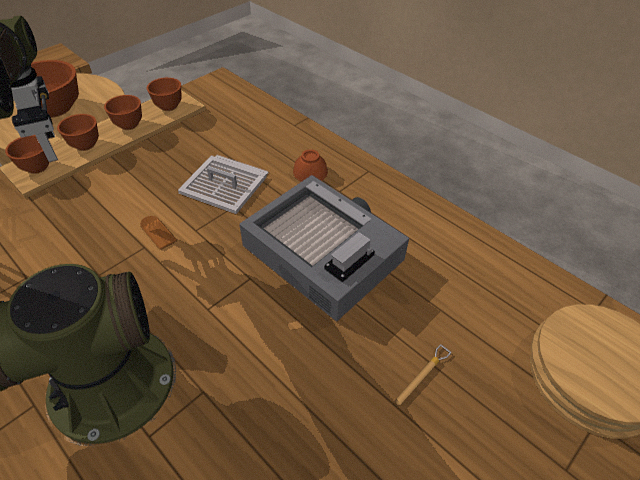

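View pics/top0.png

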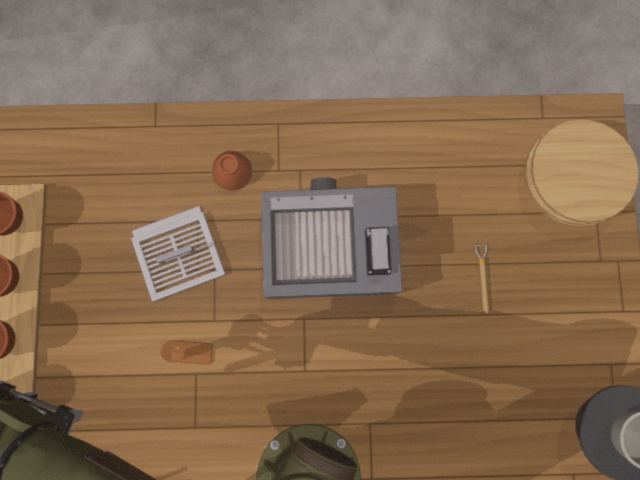

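The pictures show the grille (top ≈(178,253), bar along ≈(160,258)-(195,248)), the box (top ≈(263-400,187-297)), the guard (top ≈(378,249)), the bowl (232,170), the rib (187,352) and the loop tool (484,280). Next I'll measure.

```bash
cat > h.py <<'E'
import numpy as np,cv2
from bench import ctrl,optics
def cap(n,save=None):
    c=optics.capture(n)
    if save: cv2.imwrite(f"pics/{save}.png",c["pixels"])
    return c
def cloud(c):
    z=c["z_map"];K=c["camera_matrix"];T=c["cam_to_world"]
    v,u=np.mgrid[:z.shape[0],:z.shape[1]]
    p=np.stack([(u-K[0,2])/K[0,0]*z,(v-K[1,2])/K[1,1]*z,z],-1)@T[:3,:3].T+T[:3,3]
    p[z<=0]=np.nan
    return p
def ray(c,u,v,h):
    K=c["camera_matrix"];T=c["cam_to_world"]
    d=T[:3,:3]@np.array([(u-K[0,2])/K[0,0],(v-K[1,2])/K[1,1],1]);o=T[:3,3]
    return o+d*(h-o[2])/d[2]
def yaw():
    q=ctrl.observe()["tcp_rot"];w,x,y,z=q
    return np.arctan2(2*(x*y+w*z),1-2*(y*y+z*z))
def plan(target,phi):  # world TCP target, tool-x yaw -> tool shift in the CURRENT axes, spin
    s=ctrl.observe();d=np.array(target)-s["tcp_pos"];a=yaw()
    t=[d[0]*np.cos(a)+d[1]*np.sin(a), d[0]*np.sin(a)-d[1]*np.cos(a), -d[2]]
    sp=(a-phi+np.pi/2)%np.pi-np.pi/2
    print("tcp",s["tcp_pos"].round(4),"yaw",round(a,4),"tool shift",np.round(t,4),"spin",round(sp,4),"F",s["force"].round(1),"t",round(s["time_s"],2),"w",round(s["gripper_width"],4))
E
python3 - <<'E'
import numpy as np,cv2
for n in("top","side"):
    c=dict(np.load(n+"0.npz"))
    im=c["pixels"]
    r={"top":(120,180,420,310),"side":(170,140,420,325)}[n]
    a=im[r[1]:r[3],r[0]:r[2]]
    k=790/a.shape[1]
    cv2.imwrite(f"pics/{n}0z.png",cv2.resize(a,None,fx=k,fy=k,interpolation=cv2.INTER_CUBIC))
from h import cloud
c=dict(np.load("top0.npz"));P=cloud(c)
z=P[...,2]
for nm,(u0,u1,v0,v1),(a,b) in [("boxtop",(255,405,180,302),(.085,.095)),("guard",(355,400,215,285),(.137,.15)),("bar",(150,205,235,275),(.043,.06)),("grilleframe",(120,235,200,305),(.01,.02))]:
    m=np.zeros(z.shape,np.uint8);sub=z[v0:v1,u0:u1];m[v0:v1,u0:u1]=((sub>a)&(sub<b))
    q=P[m>0];
    print(nm,len(q),q.mean(0).round(4),np.nanmin(q,0).round(4),np.nanmax(q,0).round(4))
    r=cv2.minAreaRect((q[:,:2]*1000).astype(np.float32));print(r)
E
```

```text
boxtop 6462 [ 0.5626 -0.0824  0.0897] [ 0.4238 -0.2281  0.085 ] [0.6822 0.1007 0.095 ]
((553.1119384765625, -63.44367980957031), (254.2475128173828, 326.0838623046875), 1.026198387145996)
guard 605 [ 0.5244 -0.1738  0.1434] [ 0.4779 -0.1916  0.137 ] [ 0.5712 -0.1564  0.1497]
((524.4645385742188, -174.01849365234375), (93.51131439208984, 34.62096405029297), 0.7460460066795349)
bar 202 [0.5346 0.3184 0.0507] [0.5149 0.2753 0.0433] [0.5554 0.364  0.0579]
((535.2202758789062, 318.9258728027344), (13.430405616760254, 91.23239135742188), 20.678325653076172)
grilleframe 2415 [0.5348 0.3196 0.014 ] [0.4253 0.2038 0.01  ] [0.6561 0.4354 0.02  ]
((545.0445556640625, 313.2348327636719), (186.2542724609375, 208.16555786132812), 19.783536911010742)
```

View pics/top0z.png

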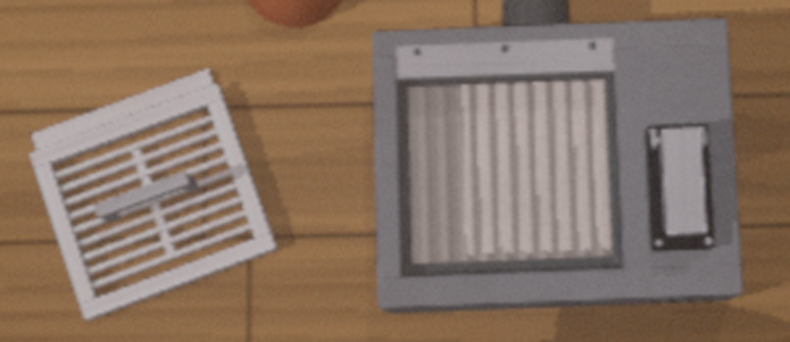

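View pics/side0z.png

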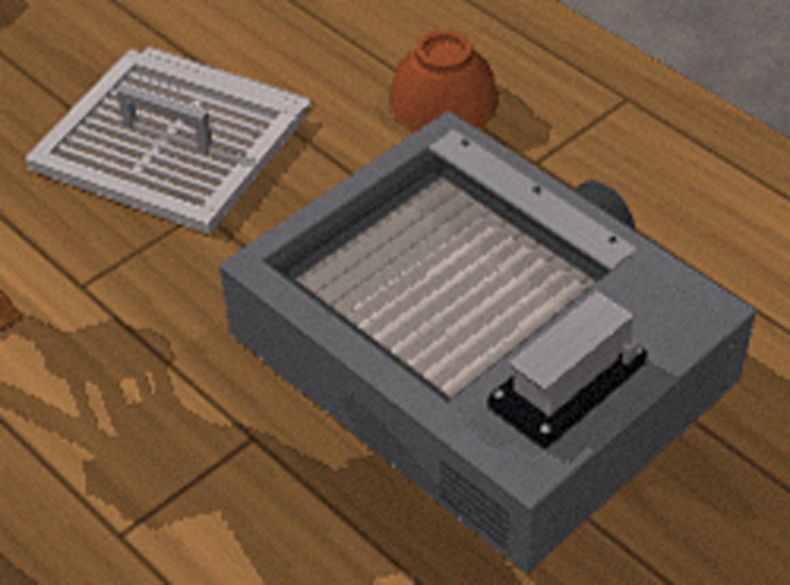

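```bash
python3 - <<'E'
import numpy as np,cv2
from h import *
for n in("top","side"):
    c=dict(np.load(n+"0.npz"));P=cloud(c);z=P[...,2]
    a=np.deg2rad(1.03);R=np.array([[np.cos(a),np.sin(a)],[-np.sin(a),np.cos(a)]])
    xy=np.nan_to_num((P[...,:2]-[0.5531,-0.0634])@R.T)  # box-frame
    x,y=xy[...,0]*1000,xy[...,1]*1000
    top=(abs(z-.09)<.004)&(abs(x)<130)&(abs(y)<168)
    print(n,"box",[np.percentile(q[top],[.2,99.8]).round(1) for q in(x,y)], "z",np.median(z[top]))
    # opening: boundary of top surface on lines
    low=(z<.084)&(abs(x)<125)&(abs(y)<160)
    for lab,band,coord in(("x-edges",(y>-20)&(y<100),x),("y-edges",(x>-60)&(x<50),y)):
        t=coord[top&band];t=np.sort(t);g=np.diff(t);i=g.argmax();print(lab,"gap",t[i].round(1),t[i+1].round(1))
    # histogram z heights inside
    print(np.histogram(z[low&(x>-60)&(x<60)],bins=np.arange(0,.09,.01)))
    gd=(z>.125)&(z<.16)&(abs(x)<120)&(y<-60)&(y>-165)
    q=np.c_[x[gd],y[gd]];print("guard all",np.percentile(q,[.5,99.5],axis=0).round(1))
    gt=(z>.139)&gd;print("guard top",np.percentile(z[gt],[5,50,95]),np.percentile(np.c_[x[gt],y[gt]],[.5,99.5],axis=0).round(1))
    st=(z>.1)&(z<.112)&(abs(x)<120)&(y<-60)&(y>-165);print("station",np.percentile(np.c_[x[st],y[st]],[1,99],axis=0).round(1))
    # grille frame + bar
    ug=(abs(P[...,0]-.54)<.14)&(abs(P[...,1]-.32)<.14)
    for lab,(lo,hi) in(("bar",(.045,.06)),("frame",(.012,.019)),("withtongue",(.0035,.019))):
        m=ug&(z>lo)&(z<hi)
        mm=cv2.morphologyEx(m.astype(np.uint8),cv2.MORPH_OPEN,np.ones((2,2)))
        k,l,s,_=cv2.connectedComponentsWithStats(mm);j=1+s[1:,4].argmax()
        print(lab,s[j,4],cv2.minAreaRect((P[l==j][:,:2]*1000).astype(np.float32)), np.median(z[l==j]))
E
```

```text
top box [array([-126.8,  126.4]), array([-162.3,  162.2])] z 0.08971072946241299
x-edges gap -98.9 80.5
y-edges gap -56.7 140.7
(array([   0,    0,    0,   90, 2980,  572,   22,  321]), array([0.  , 0.01, 0.02, 0.03, 0.04, 0.05, 0.06, 0.07, 0.08]))
guard all [[ -76.9 -127. ]
 [  15.8  -92.9]]
guard top [0.13976261 0.14357278 0.14790069] [[ -77.  -126.9]
 [  15.8  -93. ]]
station [[ -85.9 -137.8]
 [  25.3  -82. ]]
bar 190 ((533.8563842773438, 317.80328369140625), (9.786436080932617, 89.15388488769531), 20.23842430114746) 0.04969499955290835
frame 142 ((nan, nan), (0.0, 0.0), 0.0) nan
withtongue 3087 ((539.927734375, 318.56182861328125), (187.7996368408203, 183.25975036621094), 21.331480026245117) nan
side box [array([-127.2,  127.7]), array([-164.3,  161.5])] z 0.09044605743052214
x-edges gap -98.2 78.5
y-edges gap -57.2 138.5
(array([   0,    0,    0,    0, 1983,  568,   16,  203]), array([0.  , 0.01, 0.02, 0.03, 0.04, 0.05, 0.06, 0.07, 0.08]))
guard all [[ -76.  -129. ]
 [  16.   -93.7]]
guard top [0.14161909 0.14423054 0.14698646] [[ -76.3 -128.3]
 [  16.1  -93.5]]
station [[ -85.9 -139.4]
 [  23.6  -84.4]]
bar 137 ((535.34814453125, 313.70745849609375), (52.409889221191406, 75.43925476074219), 54.484039306640625) nan
frame 284 ((566.5405883789062, 241.94696044921875), (179.58753967285156, 31.182405471801758), 20.906707763671875) 0.014786935532680567
withtongue 2422 ((545.7186279296875, 318.3330078125), (188.32528686523438, 183.96241760253906), 19.724231719970703) nan
```

Seat is at about (0.5423, -0.0216), yaw 0.018, and both views agree on it. The bar is at (0.535, 0.3185), yaw 0.36. I'll spin to line up first.

```bash
python3 -m creep '[[0,0,0,0.12,0],[0,0,0,0.12,0],[0,0,0,0.12,0],[0,0,0,0.12,0],[0,0,0,0.12,0]]' 30; python3 -m creep '[[0,0,0,0.12,0],[0,0,0,0.115,0],[0,0,0,0,0]]'; python3 -c "
from h import *
plan([.535,.3185,.10],.36)"
```

```text
time_s: 0.52
tcp_pos: [0.2018, 0.5115, 0.2051]
tcp_rot: [0.0, 0.957, 0.29, -0.0]
force: [-0.7, 0.1, 1.0]
gripper_width: 0.0943
time_s: 0.77
tcp_pos: [0.2018, 0.5115, 0.2051]
tcp_rot: [0.0, 0.984, 0.176, -0.0]
force: [0.2, 0.1, 0.5]
gripper_width: 0.0937
tcp [0.2018 0.5115 0.2051] yaw 0.3544 tool shift [0.2455 0.2966 0.1051] spin -0.0056 F [0.2 0.1 0.5] t 0.77 w 0.0937
```

```bash
python3 -m creep '[[0.024,0.03,0,0,0],[0.024,0.03,0,0,0],[0.024,0.03,0,0,0],[0.025,0.03,0,0,0],[0.025,0.03,0,0,0]]'; python3 -m creep '[[0.024,0.03,0.02,0,0],[0.024,0.03,0.02,0,0],[0.025,0.029,0.02,0,0],[0.025,0.029,0.02,-0.005,0],[0.025,0.029,0.02,0,0]]';python3 -m creep '[[0,0,0,0,0],[0,0,0,0,0]]'; python3 -c "
from h import *
plan([.535,.3185,.027],.36)
c=cap('side');cv2.imwrite('pics/a1.png',cv2.resize(c['pixels'][110:260,120:320],None,fx=4,fy=4))
c=cap('top');cv2.imwrite('pics/a2.png',cv2.resize(c['pixels'][180:330,100:300],None,fx=4,fy=4))"
```

```text
time_s: 1.18
tcp_pos: [0.3702, 0.413, 0.2054]
tcp_rot: [0.0, 0.983, 0.181, -0.0]
force: [0.9, 0.8, -0.4]
gripper_width: 0.0941
time_s: 1.6
tcp_pos: [0.5311, 0.3222, 0.108]
tcp_rot: [0.0, 0.983, 0.184, -0.0]
force: [0.4, 0.5, -0.6]
gripper_width: 0.0941
time_s: 1.77
tcp_pos: [0.5303, 0.3221, 0.1072]
tcp_rot: [0.0, 0.983, 0.182, -0.001]
force: [-0.1, -0.3, 0.5]
gripper_width: 0.0943
tcp [0.5303 0.3221 0.1072] yaw 0.3661 tool shift [0.0031 0.005  0.0802] spin 0.0061 F [-0.1 -0.3  0.5] t 1.77 w 0.0943
```

View pics/a1.png

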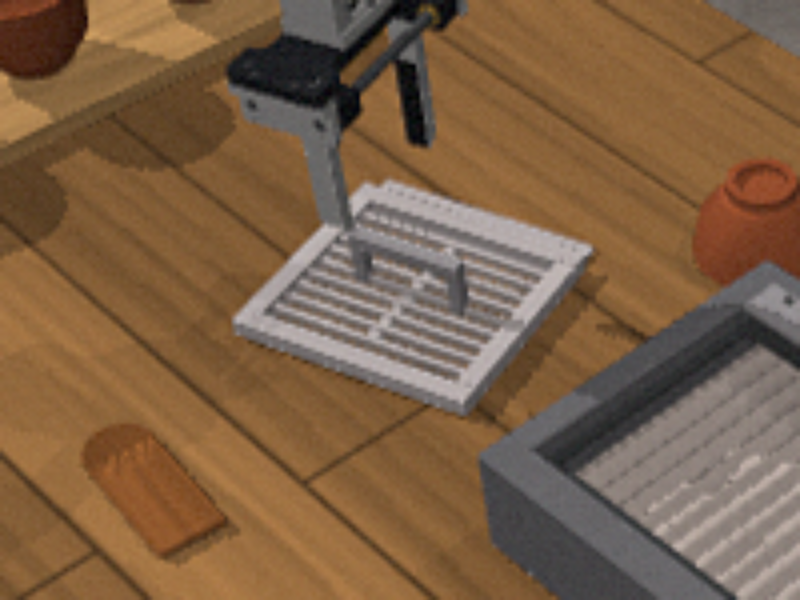

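The fingers sit either side of the bar ((350,230)–(465,265) in the crop), aligned across it. Now down and close.

```bash
python3 -m creep '[[0.003,0.005,0.02,0.006,0],[0,0,0.02,0,0],[0,0,0.02,0,0],[0,0,0.015,0,0],[0,0,0.005,0,0]]'; python3 -m creep '[[0,0,0,0,0],[0,0,0,0,0.5],[0,0,0,0,1],[0,0,0,0,1],[0,0,0,0,1]]' 30;python3 -m creep '[[0,0,0,0,1],[0,0,0,0,1],[0,0,0,0,1],[0,0,0,0,1],[0,0,0,0,1]]'; python3 -c "
from h import *
plan([.535,.3185,.15],.018)"
```

```text
time_s: 2.28
tcp_pos: [0.5328, 0.3207, 0.0279]
tcp_rot: [0.0, 0.984, 0.18, -0.001]
force: [0.3, 0.4, 0.5]
gripper_width: 0.094
time_s: 2.7
tcp_pos: [0.5347, 0.3202, 0.03]
tcp_rot: [-0.0, 0.984, 0.179, 0.001]
force: [-0.3, -1.1, 0.0]
gripper_width: 0.0706
time_s: 3.12
tcp_pos: [0.5344, 0.32, 0.0291]
tcp_rot: [-0.0, 0.984, 0.179, 0.0]
force: [-0.7, -0.3, 0.7]
gripper_width: 0.0374
tcp [0.5344 0.32   0.0291] yaw 0.359 tool shift [ 1.000e-04  1.600e-03 -1.209e-01] spin 0.341 F [-0.7 -0.3  0.7] t 3.12 w 0.0374
```

```bash
python3 -m creep '[[0,0,0,0,1],[0,0,0,0,1],[0,0,0,0,1],[0,0,0,0,1],[0,0,0,0,1]]' 40;python3 -m creep '[[0,0,0,0,1],[0,0,0,0,1],[0,0,0,0,1],[0,0,-0.01,0,1],[0,0,-0.015,0,1]]'; python3 -m creep '[[0,0,-0.025,0,1],[0,0,-0.025,0,1],[0,0,-0.025,0,1],[0,0,-0.02,0,1],[0,0,0,0,1]]';python3 -c "
from h import *
plan([.535,.3185,.15],.018)
c=cap('side');cv2.imwrite('pics/b1.png',cv2.resize(c['pixels'][90:260,120:320],None,fx=3.5,fy=3.5))"
```

```text
time_s: 3.53
tcp_pos: [0.5344, 0.32, 0.0291]
tcp_rot: [-0.0, 0.984, 0.178, 0.0]
force: [0.3, -0.4, -0.2]
gripper_width: 0.012
time_s: 3.95
tcp_pos: [0.5333, 0.3195, 0.0532]
tcp_rot: [0.001, 0.984, 0.179, -0.002]
force: [-0.3, -0.0, -3.0]
gripper_width: 0.0117
time_s: 4.37
tcp_pos: [0.5356, 0.3207, 0.154]
tcp_rot: [-0.001, 0.984, 0.179, 0.003]
force: [0.3, 0.2, -3.0]
gripper_width: 0.0116
tcp [0.5356 0.3207 0.154 ] yaw 0.3591 tool shift [-0.0013  0.0018  0.004 ] spin 0.3411 F [ 0.3  0.2 -3. ] t 4.37 w 0.0116
```

View pics/b1.png

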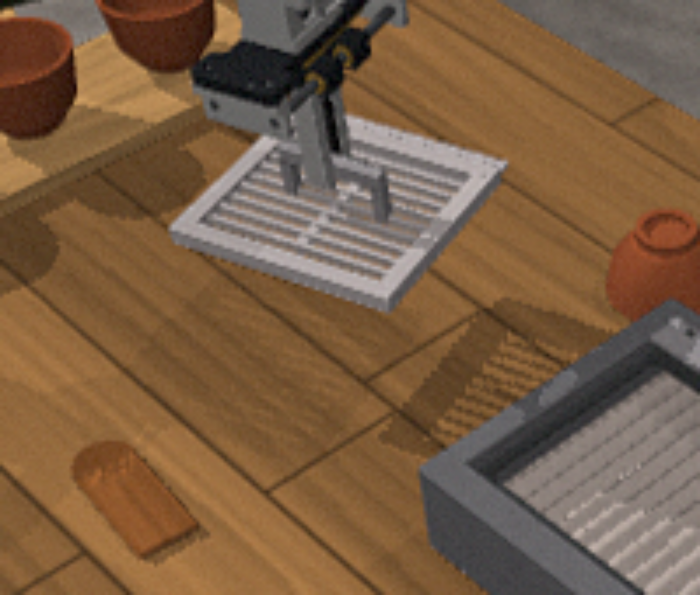

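It's held level (crop frame (170-505,120-310)) and clear of the bench. Turn it and carry it over.

```bash
python3 -m creep '[[0,0,-0.004,0.07,1],[0,0,-0.004,0.07,1],[0,0,0,0.07,1],[0,0,0,0.07,1],[0,0,0,0.061,1]]'; python3 -c "
from h import *
plan([.522,-.022,.16],.018)"
```

```text
time_s: 4.83
tcp_pos: [0.5336, 0.3196, 0.155]
tcp_rot: [0.001, 1.0, 0.007, -0.001]
force: [-0.4, -1.1, -3.1]
gripper_width: 0.0114
tcp [0.5336 0.3196 0.155 ] yaw 0.0144 tool shift [-0.0166  0.3414 -0.005 ] spin -0.0036 F [-0.4 -1.1 -3.1] t 4.83 w 0.0114
```

```bash
python3 -m creep '[[0,0.02,-0.001,0,1],[-0.002,0.03,-0.001,0,1],[-0.002,0.033,-0.001,0,1],[-0.002,0.033,-0.001,0,1],[-0.002,0.033,-0.001,0,1]]';python3 -m creep '[[-0.002,0.033,0,0,1],[-0.002,0.033,0,0,1],[-0.002,0.033,0,0,1],[-0.001,0.03,0,0,1],[-0.001,0.03,0,0,1]]'; python3 -m creep '[[-0.001,0.02,0,0,1],[-0.001,0.013,0,0,1],[0,0,0,0,1],[0,0,0,0,1]]';cat > seat.py <<'E'
from h import *
S=np.array([.5423,-.0216]);A=.018
def toseat(P):
    c,s=np.cos(A),np.sin(A);d=P[...,:2]-S
    return np.stack([c*d[...,0]+s*d[...,1],-s*d[...,0]+c*d[...,1],P[...,2]-.075],-1)*1000
E
python3 -c "
from seat import *
plan([.522,-.022,.16],.018)
c=cap('side');cv2.imwrite('pics/c1.png',cv2.resize(c['pixels'][120:340,180:440],None,fx=3,fy=3))
c=cap('top');cv2.imwrite('pics/c2.png',cv2.resize(c['pixels'][170:320,240:440],None,fx=4,fy=4))"
```

```text
time_s: 5.25
tcp_pos: [0.5279, 0.1693, 0.1602]
tcp_rot: [0.0, 1.0, 0.009, -0.001]
force: [1.0, 0.8, -2.5]
gripper_width: 0.0116
time_s: 5.67
tcp_pos: [0.5228, 0.0102, 0.1604]
tcp_rot: [-0.0, 1.0, 0.009, -0.001]
force: [-0.4, 0.3, -3.6]
gripper_width: 0.0115
time_s: 6.0
tcp_pos: [0.5221, -0.0212, 0.1612]
tcp_rot: [-0.0, 1.0, 0.009, -0.001]
force: [-0.4, -0.1, -3.9]
gripper_width: 0.0115
tcp [ 0.5221 -0.0212  0.1612] yaw 0.0172 tool shift [-0.0001  0.0008  0.0012] spin -0.0008 F [-0.4 -0.1 -3.9] t 6.0 w 0.0115
```

View pics/c1.png

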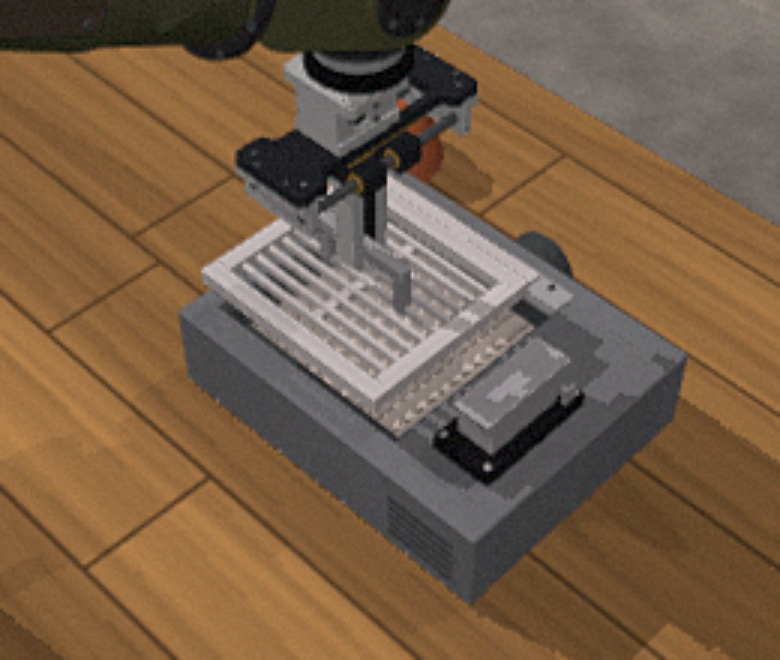

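View pics/c2.png

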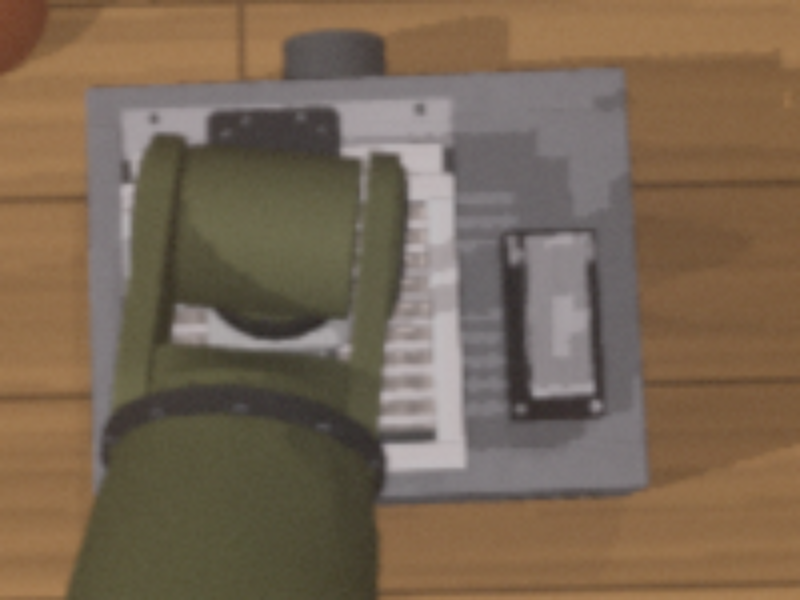

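```bash
cat > meas.py <<'E'
from seat import *
def meas(zl,zh,n=("top","side")):
    for k in n:
        c=cap(k);q=toseat(cloud(c));x,y,z=q[...,0],q[...,1],q[...,2]
        m=(z>zl)&(z<zh)&(x>-125)&(x<100)&(y>-115)&(y<115)
        if m.sum()<30: print(k,"few");continue
        print(k,m.sum(),"x",np.percentile(x[m],[.3,99.7]).round(1),"y",np.percentile(y[m],[.3,99.7]).round(1),"z",np.median(z[m]).round(1))
        for x0 in range(-100,80,30):
            b=m&(abs(x-x0)<8)
            if b.sum()>8: print("  x",x0,"ymin %.1f ymax %.1f zr %.1f"%(*np.percentile(y[b],[1,99]),np.median(z[b&(y<-80)]) if (b&(y<-80)).any() else 0))
E
python3 -c "
from meas import *
meas(62,80)
plan([.522,-.022,.16],.018)"
```

```text
top 1041 x [-106.3   82.5] y [-94.5  94.9] z 71.1
  x -100 ymin -93.8 ymax -50.6 zr 73.1
  x -70 ymin -94.5 ymax -49.4 zr 72.0
  x -40 ymin -94.2 ymax -28.3 zr 72.5
  x -10 ymin -93.2 ymax 64.6 zr 72.6
  x 20 ymin -94.6 ymax 95.0 zr 72.2
  x 50 ymin -93.7 ymax 94.4 zr 72.2
side 3298 x [-106.6   83. ] y [-96.3  94.3] z 70.6
  x -100 ymin -95.3 ymax 91.9 zr 71.7
  x -70 ymin -95.3 ymax 92.4 zr 72.3
  x -40 ymin -96.1 ymax 93.7 zr 73.0
  x -10 ymin -96.2 ymax 36.2 zr 72.5
  x 20 ymin -96.2 ymax 80.6 zr 72.9
  x 50 ymin -95.7 ymax 43.6 zr 72.4
tcp [ 0.5225 -0.0203  0.1618] yaw 0.0193 tool shift [-0.0005  0.0017  0.0018] spin 0.0013 F [ 0.5  0.3 -4.2] t 6.2 w 0.0116
```

Measured in the seat frame: the frame spans x -106 to +64 and y -95 to +95, underside 57 mm up, square to the opening. I'll lower it so the near edge lands on the near rim and the tongue sits over the opening.

```bash
python3 -m creep '[[0,0,0.012,0,1],[0,0,0.012,0,1],[0,0,0.01,0,1],[0,0,0.004,0,1],[0,0,0,0,1]]'; python3 -m creep '[[0,0,0.002,0,1],[0,0,0.001,0,1],[0,0,0.001,0,1],[0,0,0,0,1]]'; python3 -c "
from h import *
plan([.5225,-.0203,.12],.018)"
```

```text
time_s: 6.62
tcp_pos: [0.5221, -0.0209, 0.1232]
tcp_rot: [-0.0, 1.0, 0.009, -0.001]
force: [-0.0, -0.4, -2.9]
gripper_width: 0.0116
time_s: 6.95
tcp_pos: [0.5226, -0.0213, 0.1203]
tcp_rot: [0.0, 1.0, 0.009, 0.0]
force: [-0.2, 0.7, -3.1]
gripper_width: 0.0119
tcp [ 0.5226 -0.0213  0.1203] yaw 0.0179 tool shift [-0.0001 -0.001   0.0003] spin -0.0001 F [-0.2  0.7 -3.1] t 6.95 w 0.0119
```

```bash
python3 -m creep '[[0,0,0.001,0,1],[0,0,0.0005,0,1],[0,0,0,0,1]]'; python3 -m creep '[[0,0,0,0,0.6],[0,0,0,0,0.6],[0,0,0,0,0.6],[0,0,0,0,0.6],[0,0,0,0,0.6]]'; python3 -c "
from meas import *
meas(8,36,('top','side'))
plan([.5225,-.0203,.12],.018)
c=cap('side');cv2.imwrite('pics/d1.png',cv2.resize(c['pixels'][120:340,180:440],None,fx=3,fy=3))
"
```

```text
time_s: 7.2
tcp_pos: [0.5227, -0.0214, 0.1188]
tcp_rot: [0.0, 1.0, 0.009, 0.0]
force: [0.9, 0.2, -0.1]
gripper_width: 0.0112
time_s: 7.62
tcp_pos: [0.5225, -0.0213, 0.1187]
tcp_rot: [0.0, 1.0, 0.009, 0.0]
force: [-0.0, 0.4, -0.6]
gripper_width: 0.0372
top 2277 x [-116.5   99.7] y [-114.8  114.7] z 16.1
  x -100 ymin -114.8 ymax 114.7 zr 18.1
  x -70 ymin -114.4 ymax 114.5 zr 19.6
  x -40 ymin -113.3 ymax 113.5 zr 19.7
  x -10 ymin -114.7 ymax 113.1 zr 17.7
  x 20 ymin -113.9 ymax 114.6 zr 16.6
  x 50 ymin -112.9 ymax 114.2 zr 14.8
side 4057 x [-116.9   99.1] y [-114.3  113.7] z 18.8
  x -100 ymin -111.6 ymax 112.0 zr 20.7
  x -70 ymin -113.1 ymax 110.8 zr 20.6
  x -40 ymin -112.5 ymax 112.8 zr 19.5
  x -10 ymin -105.6 ymax 22.1 zr 21.1
  x 20 ymin -105.4 ymax 53.4 zr 19.1
  x 50 ymin -105.0 ymax 64.8 zr 16.3
tcp [ 0.5225 -0.0213  0.1186] yaw 0.018 tool shift [ 0.     -0.001  -0.0014] spin -0.0 F [ 0.1 -0.6  0.1] t 7.72 w 0.0375
```

View pics/d1.png

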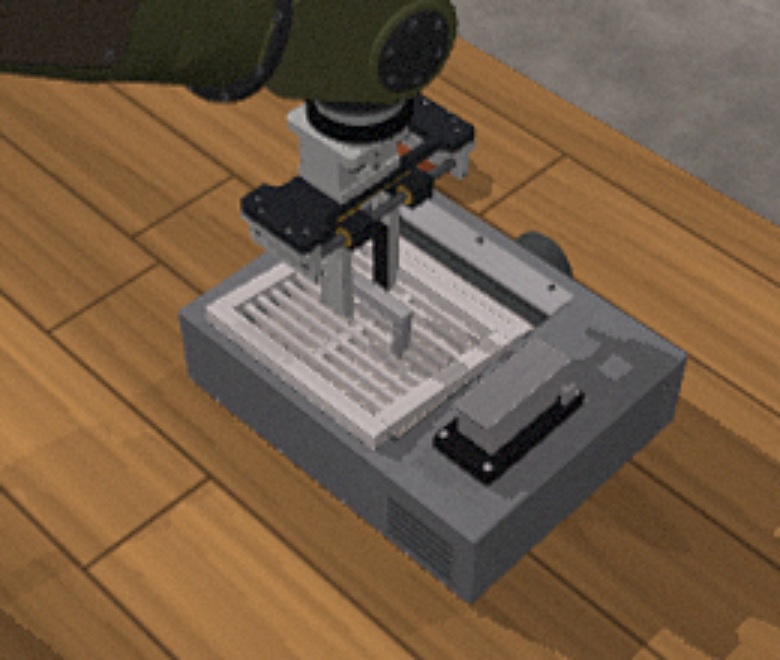

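The tongue end has dropped in (top surface falls to about z 15 mm at x 50) and the near edge rests on the rim. Next I push it toward the lip with the rear finger.

```bash
python3 -m creep '[[0.005,0,0.004,0,0.6],[0.005,0,0.004,0,0.6],[0.002,0,0,0,0.6],[0.002,0,0,0,0.6],[0.002,0,0,0,0.6]]'; python3 -m creep '[[0.003,0,0,0,0.6],[0.002,0,0,0,0.6],[0.002,0,0,0,0.6],[0.002,0,0,0,0.6],[0.002,0,0,0,0.6]]';  python3 -c "
from meas import *
meas(8,36,('top',))
plan([.5225,-.0203,.12],.018)
c=cap('side');cv2.imwrite('pics/e1.png',cv2.resize(c['pixels'][120:340,180:440],None,fx=3,fy=3))
"
```

```text
time_s: 8.18
tcp_pos: [0.5385, -0.021, 0.1102]
tcp_rot: [-0.0, 1.0, 0.009, -0.001]
force: [-1.4, 0.1, -0.8]
gripper_width: 0.0373
time_s: 8.6
tcp_pos: [0.5437, -0.0211, 0.1098]
tcp_rot: [0.0, 1.0, 0.009, -0.008]
force: [-60.2, -3.4, 32.3]
gripper_width: 0.0379
top 2183 x [-116.5   99.6] y [-114.8  114.6] z 16.0
  x -100 ymin -112.8 ymax -47.1 zr 15.5
  x -70 ymin -114.3 ymax 114.4 zr 18.8
  x -40 ymin -113.5 ymax 113.8 zr 19.9
  x -10 ymin -114.8 ymax 113.0 zr 17.3
  x 20 ymin -113.9 ymax 114.7 zr 16.3
  x 50 ymin -113.8 ymax 114.4 zr 15.6
tcp [ 0.5435 -0.0211  0.1098] yaw 0.0183 tool shift [-0.021  -0.0012 -0.0102] spin 0.0003 F [-49.2  -3.   26.1] t 8.65 w 0.0381
```

View pics/e1.png

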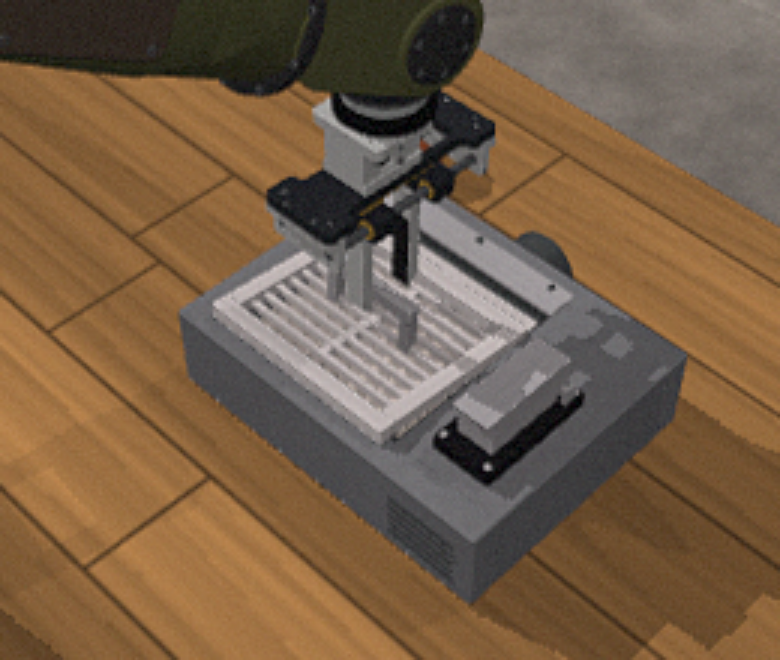

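```bash
python3 -m creep '[[-0.004,0,0,0,0.6],[-0.004,0,0,0,0.6],[-0.004,0,0,0,0.6],[0,0,0,0,0.6]]';  cat > prof.py <<'E'
from seat import *
def prof():
  for k in("top","side"):
    c=cap(k);q=toseat(cloud(c));x,y,z=q[...,0],q[...,1],q[...,2]
    for lab,(a,b) in (("right",(-93,-84)),("left",(84,93)),("mid",(-70,-50))):
        print(k,lab,[(x0,*( [round(float(np.percentile(z[m],p)),1) for p in(10,50,90)] if (m:=(y>a)&(y<b)&(abs(x-x0)<4)&(z<60)).sum()>3 else [])) for x0 in range(-112,112,8)])
E
python3 -c "
from prof import *
prof()
plan([.5225,-.0203,.12],.018)"
```

```text
time_s: 9.03
tcp_pos: [0.5374, -0.021, 0.1109]
tcp_rot: [0.0, 1.0, 0.009, 0.0]
force: [-0.3, -0.2, -0.0]
gripper_width: 0.0374
top right [(-112, 11.2, 13.3, 18.9), (-104, 13.5, 16.3, 28.4), (-96, 28.1, 30.6, 32.3), (-88, 26.3, 30.1, 32.9), (-80, 24.9, 29.5, 30.6), (-72, 24.9, 27.8, 30.7), (-64, 24.2, 27.2, 30.3), (-56, 25.8, 27.7, 29.3), (-48, 21.9, 24.7, 28.4), (-40, 22.0, 24.1, 27.9), (-32, 21.0, 24.7, 27.1), (-24, 20.0, 22.2, 26.1), (-16, 22.5, 23.9, 25.1), (-8, 21.0, 24.0, 25.2), (0, 18.9, 20.4, 22.1), (8, 17.0, 20.8, 22.1), (16, 17.5, 20.2, 21.4), (24, 14.2, 19.1, 21.4), (32, 13.5, 16.5, 18.5), (40, 15.8, 17.4, 20.8), (48, 12.8, 15.5, 22.4), (56, 12.2, 15.6, 18.8), (64, 12.4, 14.2, 18.1), (72, 0.0, 4.8, 7.7), (80, -0.4, 4.4, 7.0), (88, -3.6, -0.5, 15.8), (96, -1.9, 13.5, 18.4), (104, 12.8, 15.4, 18.9)]
top left [(-112,), (-104,), (-96,), (-88,), (-80,), (-72,), (-64,), (-56,), (-48,), (-40,), (-32,), (-24,), (-16,), (-8,), (0,), (8,), (16,), (24,), (32, 14.7, 17.7, 19.6), (40, 15.5, 17.9, 21.1), (48, 13.6, 18.3, 19.0), (56, 11.6, 13.0, 17.9), (64, 10.9, 13.2, 16.9), (72,), (80, 
[... 1917 characters left out ...]
30.7, 32.3), (-88, 29.0, 30.8, 31.9), (-80,), (-72, 20.8, 25.3, 26.9), (-64, 21.6, 23.2, 27.1), (-56, 18.9, 24.0, 25.6), (-48, 17.5, 21.3, 23.7), (-40, 21.9, 22.8, 24.8), (-32, 16.8, 20.8, 22.6), (-24, 18.5, 20.2, 21.9), (-16, 14.3, 19.6, 21.2), (-8, 13.4, 16.3, 20.5), (0, 14.7, 18.4, 20.5), (8, 11.8, 14.9, 19.1), (16, 10.8, 17.5, 18.0), (24, 10.8, 16.1, 18.4), (32, -11.4, 13.6, 15.4), (40, 9.2, 13.5, 16.4), (48, 2.8, 8.6, 15.1), (56, 6.9, 15.3, 18.3), (64, 13.5, 15.6, 17.5), (72,), (80, 3.2, 4.3, 6.1), (88, 0.1, 2.4, 10.0), (96, -0.3, 12.9, 17.6), (104, 4.1, 16.4, 18.2)]
tcp [ 0.5378 -0.021   0.1108] yaw 0.018 tool shift [-0.0153 -0.001  -0.0092] spin -0.0 F [ 0.6 -0.4 -0. ] t 9.13 w 0.0377
```

It jammed: the slope (5.45°) puts the tongue tip about 2 mm below the ledge, so it catches on the far ledge's inner edge. I'll re-grip the bar by its ends, with the jaws along y, so I can lift it still tilted and slide it under the lip.

```bash
python3 -m creep '[[0,0,-0.02,0,0.3],[0,0,-0.03,0,0],[0,0,-0.03,0,0],[0,0,-0.01,0.12,0],[0,0,0,0.12,0]]'; python3 -m creep '[[0,0,0,0.12,0],[0,0,0,0.12,0],[0,0,0,0.12,0],[0,0,0,0.12,0],[0,0,0,0.12,0]]';python3 -m creep '[[0,0,0,0.12,0],[0,0,0,0.12,0],[0,0,0,0.12,0],[0,0,0,0.12,0],[0,0,0,0.12,0]]'; python3 -m creep '[[0,0,0,0.12,0],[0,0,0,0.01,0],[0,0,0,0,0]]'; python3 -c "
from seat import *
for k in('top','side'):
    c=cap(k,'f_'+k);q=toseat(cloud(c));x,y,z=q[...,0],q[...,1],q[...,2]
    m=(z>44)&(z<70)&(abs(x+13)<25)&(abs(y)<60)
    p=np.percentile
    if m.sum()>10: print(k,m.sum(),p(x[m],[2,50,98]).round(1),p(y[m],[1,50,99]).round(1),p(z[m],[5,50,95]).round(1))
c=cv2.imread('pics/f_side.png');cv2.imwrite('pics/f1.png',cv2.resize(c[120:340,180:440],None,fx=3,fy=3))
plan([*S,.15],.018-np.pi/2)
"
```

```text
time_s: 9.55
tcp_pos: [0.5389, -0.0211, 0.2039]
tcp_rot: [-0.0, 0.994, -0.113, 0.003]
force: [0.6, -0.7, 0.8]
gripper_width: 0.0673
time_s: 9.97
tcp_pos: [0.5378, -0.021, 0.2007]
tcp_rot: [-0.0, 0.916, -0.402, 0.0]
force: [0.6, -1.0, -0.4]
gripper_width: 0.0936
time_s: 10.38
tcp_pos: [0.5378, -0.021, 0.2006]
tcp_rot: [-0.0, 0.756, -0.655, 0.0]
force: [0.8, 0.1, -0.1]
gripper_width: 0.094
time_s: 10.63
tcp_pos: [0.5377, -0.021, 0.2006]
tcp_rot: [-0.0, 0.715, -0.699, 0.0]
force: [-0.2, -0.0, 0.7]
gripper_width: 0.094
top 113 [-18.  -10.7  -6.6] [-31.7  -6.4  41.9] [53.6 59.  62.7]
side 247 [-19.9 -16.3  -6.7] [-46.8  -5.2  42.9] [47.9 58.7 62.5]
tcp [ 0.5376 -0.021   0.2006] yaw -1.5482 tool shift [ 0.0007 -0.0046  0.0506] spin 0.0046 F [-0.4 -0.3  0.3] t 10.73 w 0.0938
```

View pics/f1.png

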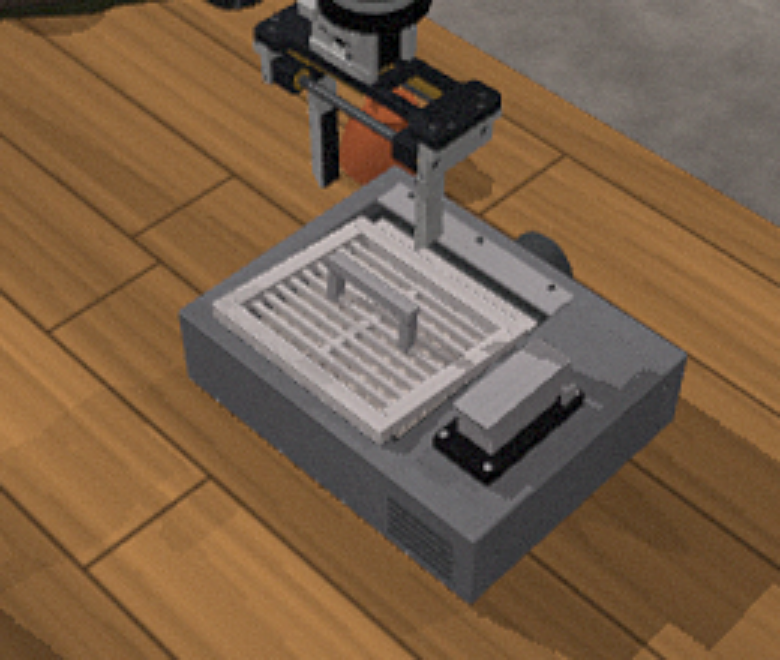

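View pics/f_top.png

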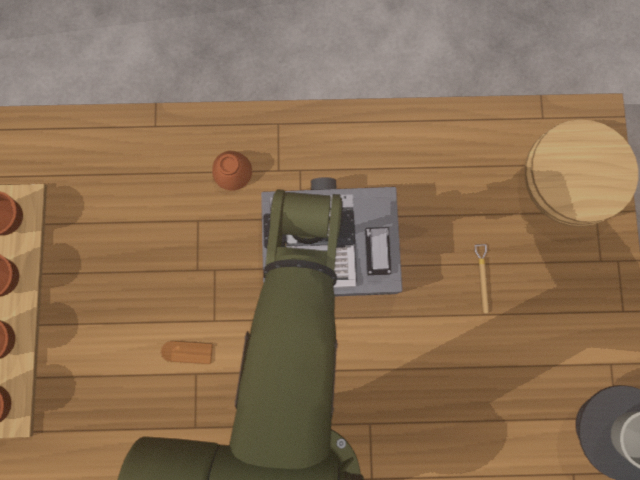

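```bash
python3 -c "
from seat import *
for k in('side','top'):
    c=cap(k);q=toseat(cloud(c));x,y,z=q[...,0],q[...,1],q[...,2]
    p=np.percentile
    m=(z>128)&(z<165)&(abs(x+5)<40)&(abs(y)<80)
    for s in(-1,1):
        b=m&(y*s>30)
        if b.sum()>10: print(k,'finger',s,b.sum(),p(y[b],[1,5,50,95,99]).round(1),p(x[b],[2,98]).round(1))
    m=(z>50)&(z<70)&(abs(x+13)<12)&(abs(y)<60)
    print(k,m.sum(),np.sort(y[m])[[0,1,2,3,4,5,-5,-4,-3,-2,-1]].round(1))
"; python3 -c "
import cv2
c=cv2.imread('pics/f_side.png');cv2.imwrite('pics/f2.png',cv2.resize(c[150:250,265:350],None,fx=6,fy=6,interpolation=cv2.INTER_CUBIC))"
```

```text
side finger -1 100 [-59.2 -58.6 -56.7 -47.5 -47. ] [-15.6   3.4]
side finger 1 113 [46.  47.  49.6 59.5 60.1] [-15.9   2.2]
side 222 [-47.3 -46.7 -46.6 -46.6 -46.5 -46.1  40.8  42.1  42.2  42.3  43.9]
top 113 [-31.8 -31.7 -31.6 -31.5 -31.4 -31.3  39.4  39.4  41.7  41.8  44. ]
```

View pics/f2.png

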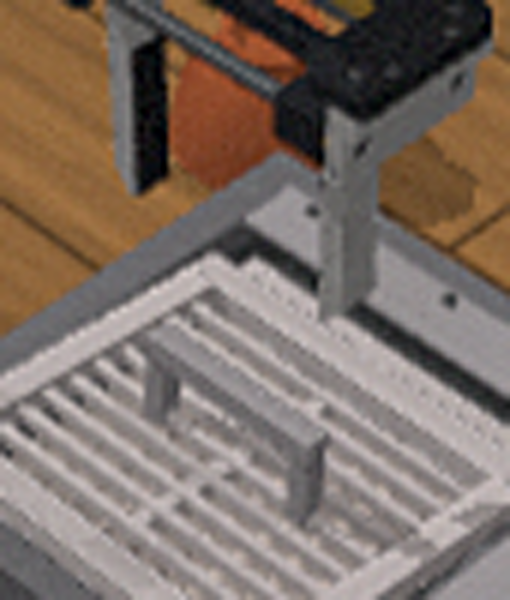

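```bash
python3 -c "
from seat import *
plan([.5298,-.0236,.112],.018-np.pi/2)"; python3 -m creep '[[0.003,-0.008,0,0.005,0],[0,0,0,0,0],[0,0,0,0,0],[0,0,0,0,0]]';python3 -c "
from seat import *
plan([.5298,-.0236,.112],.018-np.pi/2)"
```

```text
tcp [ 0.5376 -0.021   0.2006] yaw -1.5495 tool shift [0.0024 0.0078 0.0886] spin 0.0033 F [-1.  -0.2  0.9] t 10.83 w 0.094
time_s: 11.17
tcp_pos: [0.5456, -0.024, 0.2004]
tcp_rot: [0.0, 0.712, -0.702, -0.0]
force: [0.3, 0.2, 0.1]
gripper_width: 0.0942
tcp [ 0.5456 -0.024   0.2004] yaw -1.5568 tool shift [-0.0006  0.0158  0.0884] spin -0.004 F [0.3 0.2 0.1] t 11.17 w 0.0942
```

```bash
python3 -m creep '[[0,0.016,0,-0.004,0],[0,0,0.02,0,0],[0,0,0.02,0,0],[0,0,0.01,0,0],[0,0,0,0,0]]';python3 -c "
from seat import *
plan([.5298,-.0236,.112],.018-np.pi/2)
c=cap('side')['pixels'];cv2.imwrite('pics/g1.png',cv2.resize(c[150:250,260:360],None,fx=6,fy=6,interpolation=cv2.INTER_CUBIC))"
```

```text
time_s: 11.58
tcp_pos: [0.5286, -0.024, 0.1487]
tcp_rot: [0.001, 0.713, -0.701, -0.001]
force: [0.1, 0.7, 0.8]
gripper_width: 0.0938
tcp [ 0.5286 -0.024   0.1487] yaw -1.5528 tool shift [-0.0004 -0.0012  0.0367] spin -0.0 F [0.1 0.7 0.8] t 11.58 w 0.0938
```

View pics/g1.png

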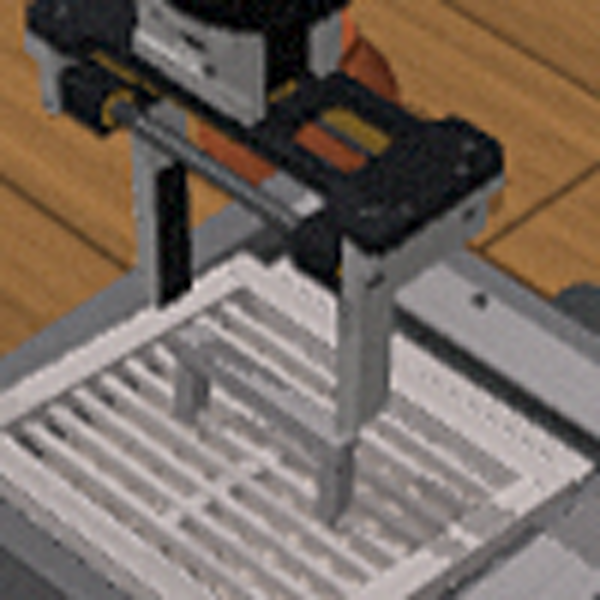

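```bash
python3 -m creep '[[0,-0.001,0.005,0,0],[0,0,0.005,0,0],[0,0,0.004,0,0],[0,0,0.003,0,0],[0,0,0.001,0,0]]';python3 -m creep '[[0,0,0.001,0,0],[0,0,0.001,0,0],[0,0,0,0,0]]'
```

```text
time_s: 12.05
tcp_pos: [0.5304, -0.0241, 0.1321]
tcp_rot: [0.0, 0.713, -0.701, -0.0]
force: [-0.4, 1.2, 0.3]
gripper_width: 0.0943
time_s: 12.3
tcp_pos: [0.5306, -0.0241, 0.1306]
tcp_rot: [-0.0, 0.713, -0.701, 0.0]
force: [0.3, 0.1, -1.3]
gripper_width: 0.0942
```

```bash
python3 -m creep '[[0,0,0.003,0,0],[0,0,0.003,0,0],[0,0,0.003,0,0],[0,0,0,0,0]]';python3 -m creep '[[0,0,0.004,0,0],[0,0,0.004,0,0],[0,0,0.001,0,0],[0,0,0,0,0]]'; python3 -c "
from seat import *
c=cap('side')['pixels'];cv2.imwrite('pics/g2.png',cv2.resize(c[150:250,260:360],None,fx=6,fy=6,interpolation=cv2.INTER_CUBIC))"
```

```text
time_s: 12.63
tcp_pos: [0.5303, -0.0241, 0.1208]
tcp_rot: [0.0, 0.713, -0.701, -0.0]
force: [-0.4, 0.3, 0.5]
gripper_width: 0.094
time_s: 12.97
tcp_pos: [0.5304, -0.0241, 0.1121]
tcp_rot: [0.0, 0.713, -0.701, -0.0]
force: [0.8, -0.2, -0.5]
gripper_width: 0.0941
```

View pics/g2.png

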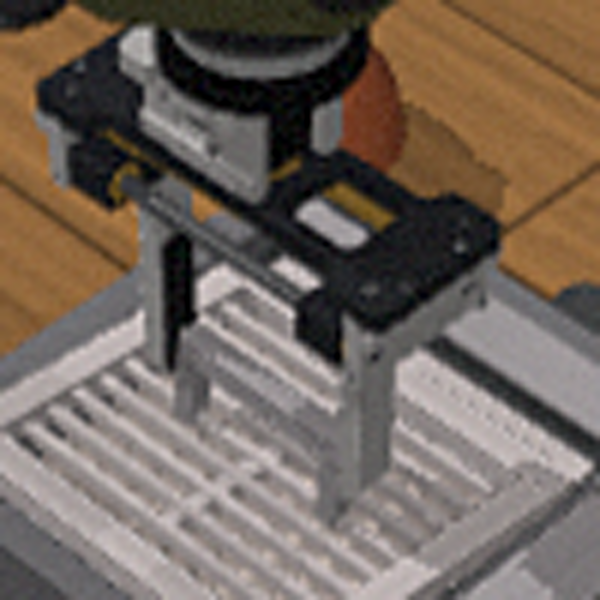

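```bash
python3 -m creep '[[0,0,0,0,0.3],[0,0,0,0,0.3],[0,0,0,0,0.3]]' 35;python3 -m creep '[[0,0,-0.001,0,0.3],[0,0,-0.002,0,0.3],[0,0,-0.002,0,0.3],[0,0,-0.001,0,0.3],[0,0,0,0,0.3]]'; python3 -c "
from prof import *
prof()
plan([.5304,-.0241,.118],.018-np.pi/2)
c=cap('side')['pixels'];cv2.imwrite('pics/g3.png',cv2.resize(c[120:340,180:440],None,fx=3,fy=3))"
```

```text
time_s: 13.27
tcp_pos: [0.5306, -0.0241, 0.1127]
tcp_rot: [-0.0, 0.713, -0.701, 0.0]
force: [-0.9, 1.0, -0.8]
gripper_width: 0.0895
time_s: 13.68
tcp_pos: [0.5306, -0.0241, 0.1189]
tcp_rot: [-0.0, 0.713, -0.701, 0.0]
force: [0.4, -0.8, -3.8]
gripper_width: 0.0896
top right [(-112, 12.2, 13.8, 17.5), (-104, 13.7, 16.7, 28.7), (-96, 32.2, 36.9, 39.8), (-88, 32.3, 35.4, 36.4), (-80, 33.3, 36.0, 38.7), (-72, 31.5, 32.9, 37.0), (-64, 30.3, 33.4, 36.3), (-56, 29.5, 31.6, 37.7), (-48, 28.3, 32.7, 36.1), (-40, 29.3, 31.2, 33.6), (-32, 26.1, 30.7, 34.0), (-24,), (-16,), (-8,), (0,), (8,), (16,), (24,), (32,), (40,), (48,), (56, 18.8, 22.3, 27.1), (64, 16.1, 21.9, 24.1), (72, 5.9, 8.1, 11.4), (80, 5.7, 8.6, 13.2), (88, -1.1, 6.8, 15.5), (96, -1.1, 12.4, 16.7), (104, 10.8, 13.4, 20.1)]
top left [(-112,), (-104,), (-96,), (-88,), (-80,), (-72,), (-64,), (-56,), (-48,), (-40,), (-32,), (-24,), (-16,), (-8,), (0,), (8,), (16,), (24,), (32,), (40,), (48,), (56, 18.4, 20.1, 23.6), (64, 18.7, 21.1, 25.1), (72, 1.0, 7.7, 16.8), (80, -0.6, 3.6, 9.6), (88, -3.6, 4.2, 16.7), (96, -0.4, 13.5, 17.6), (104,
[... 1828 characters left out ...]
.6), (-88, 34.7, 36.4, 39.1), (-80,), (-72, 27.0, 31.6, 34.5), (-64, 25.2, 30.3, 32.8), (-56, 22.9, 28.7, 31.8), (-48, 22.5, 28.0, 30.8), (-40, 24.3, 27.9, 29.5), (-32, 22.7, 27.3, 30.2), (-24, 27.4, 52.1, 59.1), (-16, 21.0, 25.5, 55.7), (-8, 20.9, 23.4, 57.1), (0, 17.8, 24.3, 27.0), (8, 17.5, 20.7, 23.5), (16, 20.6, 23.4, 24.7), (24, 16.1, 21.9, 24.0), (32,), (40, 16.3, 19.8, 21.9), (48, 10.5, 16.8, 22.5), (56, 11.2, 19.9, 23.9), (64, 20.7, 22.1, 24.4), (72, 16.3, 19.1, 19.7), (80, 8.3, 10.6, 11.6), (88, 7.3, 10.5, 17.1), (96, 0.4, 13.2, 17.2), (104, -0.2, 15.6, 18.5)]
tcp [ 0.5305 -0.0241  0.1186] yaw -1.553 tool shift [0.     0.0001 0.0006] spin -0.0002 F [ 0.6  0.4 -2.9] t 13.78 w 0.0896
```

View pics/g3.png

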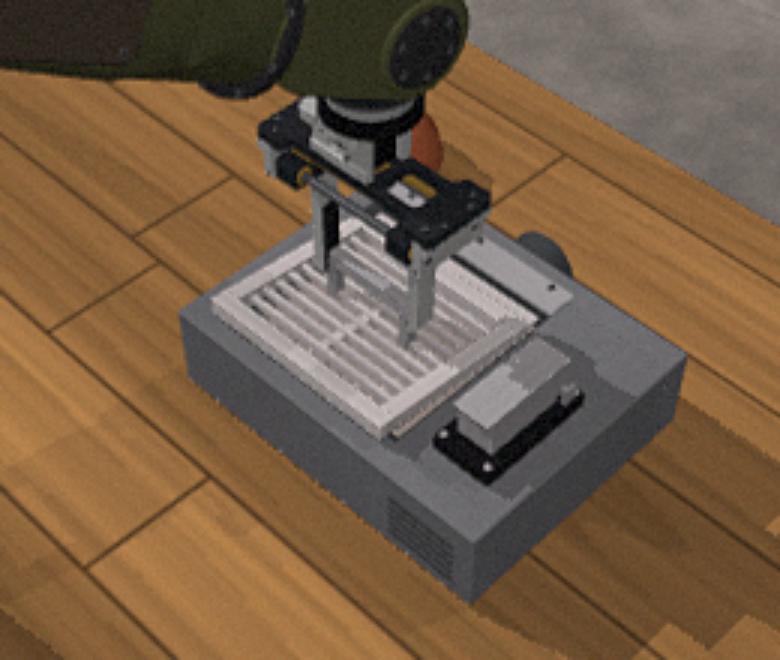

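Held at about 5.4°, lifted 6 mm. I'll lower it 3 mm, which leaves the tongue tip about 2 mm above the ledge, and slide it 16 mm under the lip.

```bash
python3 -m creep '[[0,0,0.0015,0,0.3],[0,0,0.0015,0,0.3],[0,-0.003,0,0,0.3],[0,-0.003,0,0,0.3],[0,-0.002,0,0,0.3]]';python3 -m creep '[[0,-0.002,0,0,0.3],[0,-0.002,0,0,0.3],[0,-0.002,0,0,0.3],[0,-0.002,0,0,0.3],[0,0,0,0,0.3]]'; python3 -c "
from seat import *
plan([.5465,-.0241,.1157],.018-np.pi/2)
c=cap('side')['pixels'];cv2.imwrite('pics/h1.png',cv2.resize(c[120:340,180:440],None,fx=3,fy=3))"
```

```text
time_s: 14.25
tcp_pos: [0.539, -0.024, 0.1156]
tcp_rot: [-0.0, 0.713, -0.701, 0.0]
force: [-0.4, 0.3, -2.2]
gripper_width: 0.0897
time_s: 14.67
tcp_pos: [0.5469, -0.0238, 0.1156]
tcp_rot: [-0.0, 0.713, -0.701, 0.0]
force: [-0.0, 0.3, -2.9]
gripper_width: 0.0899
tcp [ 0.5469 -0.0238  0.1156] yaw -1.5529 tool shift [ 0.0003  0.0004 -0.0001] spin -0.0001 F [-0.   0.3 -2.9] t 14.67 w 0.0899
```

View pics/h1.png

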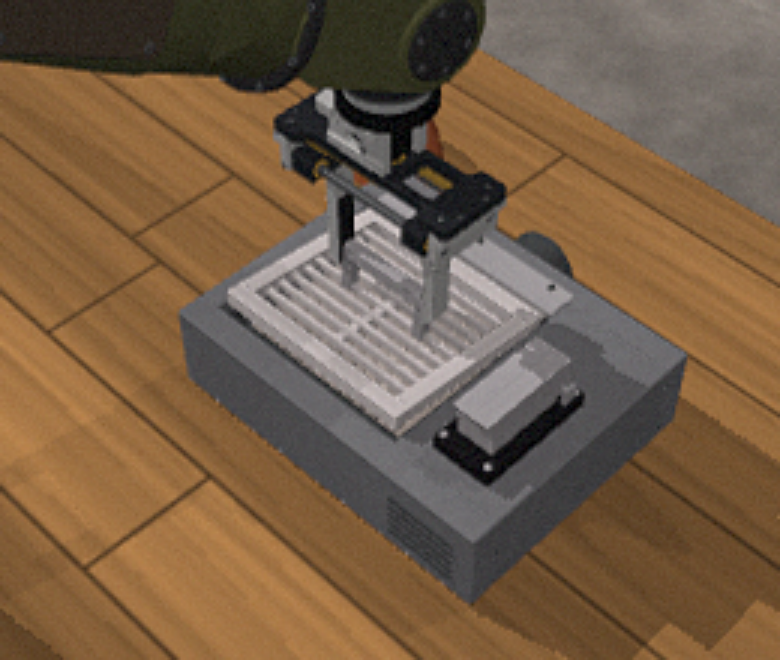

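The tongue is under the lip with no force, and the near edge is clear of the rim. I'll centre it 1.5 mm in y, lower it, and release so it swings down.

```bash
python3 -m creep '[[-0.0015,0,0,0,0.3],[0,0,0.001,0,0.3],[0,0,0.001,0,0.3],[0,0,0.001,0,0.3],[0,0,0,0,0.3]]'; python3 -m creep '[[0,0,0.0015,0,0.3],[0,0,0.0015,0,0.3],[0,0,0.0015,0,0.3],[0,0,0.0015,0,0.3],[0,0,0,0,0.3]]'; python3 -c "
from meas import *
plan([.5465,-.0241,.1157],.018-np.pi/2)
meas(16.5,40,('side',))"
```

```text
time_s: 15.13
tcp_pos: [0.5464, -0.0223, 0.1127]
tcp_rot: [-0.0, 0.713, -0.701, -0.0]
force: [-3.7, 0.7, 2.0]
gripper_width: 0.0896
time_s: 15.55
tcp_pos: [0.5465, -0.0223, 0.1062]
tcp_rot: [0.0, 0.713, -0.701, -0.0]
force: [-3.4, -0.3, 1.8]
gripper_width: 0.0896
tcp [ 0.5465 -0.0223  0.1062] yaw -1.553 tool shift [ 0.0018 -0.     -0.0095] spin -0.0002 F [-3.4 -0.3  1.8] t 15.55 w 0.0896
side 1407 x [-115.4   98.6] y [-114.   114.6] z 17.9
  x -100 ymin -112.7 ymax 111.2 zr 17.6
  x -70 ymin -108.9 ymax 112.9 zr 18.2
  x -40 ymin -107.9 ymax 112.1 zr 18.0
  x -10 ymin -106.6 ymax 112.4 zr 17.5
  x 20 ymin -104.3 ymax 113.0 zr 17.7
  x 50 ymin -108.3 ymax 90.0 zr 17.1
```

```bash
python3 -m creep '[[0,0,0.001,0,0.3],[0,0,0.0005,0,0.3],[0,0,0,0,0.3],[0,0,0,0,0],[0,0,0,0,0]]'; python3 -m creep '[[0,0,0,0,0],[0,0,0,0,0],[0,0,-0.01,0,0],[0,0,-0.02,0,0],[0,0,-0.03,0,0]]'; python3 -m creep '[[0,0,-0.03,0,0],[0,0,-0.02,0,0],[0,0,0,0,0]]'; python3 -c "
from prof import *
prof()
plan([.5465,-.0241,.1157],.018-np.pi/2)
for k in('side',):
    c=cap(k);q=toseat(cloud(c));x,y,z=q[...,0],q[...,1],q[...,2]
    m=(z>43)&(z<60)&(abs(x)<25)&(abs(y)<60)
    print('bar',m.sum(),[np.percentile(v[m],[2,50,98]).round(1) for v in(x,y,z)])
c=c['pixels'];cv2.imwrite('pics/i1.png',cv2.resize(c[120:340,180:440],None,fx=3,fy=3))"
```

```text
time_s: 16.02
tcp_pos: [0.5467, -0.0223, 0.1051]
tcp_rot: [-0.0, 0.713, -0.701, 0.0]
force: [-1.1, -0.4, -0.3]
gripper_width: 0.0939
time_s: 16.43
tcp_pos: [0.5456, -0.0222, 0.1645]
tcp_rot: [0.001, 0.713, -0.701, -0.001]
force: [0.4, 0.2, -0.1]
gripper_width: 0.0938
time_s: 16.68
tcp_pos: [0.548, -0.0224, 0.2205]
tcp_rot: [-0.002, 0.713, -0.701, 0.003]
force: [0.9, -0.1, 1.1]
gripper_width: 0.094
top right [(-112, 12.7, 14.2, 16.4), (-104, 11.0, 13.2, 19.2), (-96, 12.7, 15.5, 19.2), (-88, -1.2, 2.5, 13.5), (-80, 4.2, 16.1, 18.1), (-72, 12.0, 15.4, 20.1), (-64, 9.7, 16.1, 20.1), (-56, 12.6, 13.9, 15.9), (-48, 11.9, 14.6, 16.6), (-40, 10.8, 15.0, 18.5), (-32, 9.9, 14.6, 18.2), (-24, 12.1, 14.8, 18.1), (-16, 12.3, 14.7, 16.6), (-8, 11.1, 12.7, 15.4), (0, 13.3, 15.6, 18.1), (8, 8.1, 12.6, 14.0), (16,), (24,), (32,), (40,), (48,), (56,), (64,), (72,), (80,), (88,), (96,), (104, 13.1, 14.0, 16.3)]
top left [(-112,), (-104,), (-96,), (-88,), (-80,), (-72,), (-64,), (-56,), (-48,), (-40,), (-32,), (-24,), (-16,), (-8,), (0,), (8,), (16,), (24,), (32,), (40,), (48,), (56,), (64,), (72,), (80
[... 2110 characters left out ...]
.8, 17.5), (-64, 13.4, 14.1, 16.8), (-56, 6.9, 12.0, 14.5), (-48,), (-40, 5.9, 11.0, 14.4), (-32, 9.9, 12.8, 15.8), (-24, -15.1, 10.7, 14.5), (-16, 5.6, 10.7, 13.6), (-8, 5.3, 11.7, 12.4), (0, 5.6, 10.4, 14.0), (8,), (16, -8.9, 10.7, 14.0), (24,), (32, 4.1, 11.2, 13.6), (40, 8.6, 12.3, 14.9), (48, -25.2, 10.9, 14.3), (56, 7.2, 10.5, 14.0), (64, -3.4, 11.0, 13.0), (72, 4.2, 10.8, 16.4), (80, 11.6, 14.9, 16.1), (88, 1.1, 15.2, 16.7), (96, 6.6, 15.2, 17.5), (104, 15.0, 16.5, 17.8)]
tcp [ 0.5467 -0.0223  0.2159] yaw -1.553 tool shift [0.0018 0.0002 0.1002] spin -0.0002 F [-1.7  0.  -0.3] t 16.78 w 0.0941
bar 204 [array([-4.5, -0.4,  8.5]), array([-44.5,  -3.1,  40.8]), array([43.6, 51.5, 55.5])]
```

View pics/i1.png

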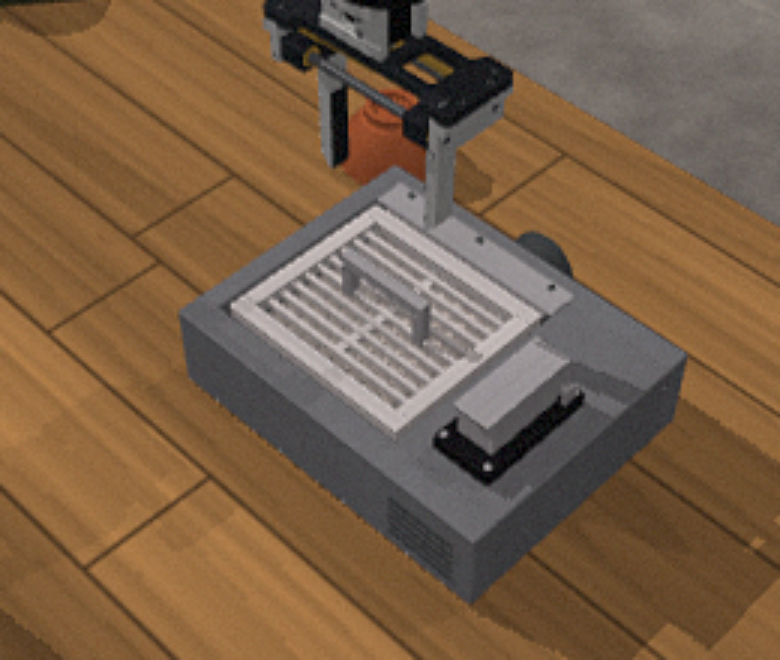

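The grille is flat: its top is at 15 mm all over, flush with the box, with the tongue under the lip. Now the guard. I'll pinch its sides near the nose.

```bash
python3 -c "
from seat import *
plan([.495,-.1745,.116],.018-np.pi/2)"; python3 -m creep '[[0.025,0.009,0,0,0.35],[0.032,0.011,0,0,0.35],[0.032,0.011,0,0,0.35],[0.032,0.011,0,0,0.35],[0.028,0.009,0,0,0.35]]' 15; python3 -m creep '[[0,0,0.01,0,0.35],[0,0,0,0,0.35],[0,0,0,0,0.35]]'; python3 -c "
from seat import *
plan([.495,-.1745,.116],.018-np.pi/2)"
```

```text
tcp [ 0.5463 -0.0223  0.2148] yaw -1.553 tool shift [0.1513 0.054  0.0988] spin -0.0002 F [ 0.3 -0.3 -0.3] t 16.83 w 0.094
time_s: 17.25
tcp_pos: [0.4969, -0.1737, 0.2139]
tcp_rot: [0.0, 0.713, -0.701, -0.001]
force: [1.1, 0.2, 0.2]
gripper_width: 0.064
time_s: 17.5
tcp_pos: [0.4978, -0.1716, 0.204]
tcp_rot: [0.0, 0.713, -0.701, -0.001]
force: [0.1, 0.9, 0.1]
gripper_width: 0.061
tcp [ 0.4978 -0.1716  0.204 ] yaw -1.5532 tool shift [0.0028 0.0029 0.088 ] spin -0.0004 F [0.1 0.9 0.1] t 17.5 w 0.061
```

```bash
python3 -m creep '[[0.003,0.003,0.02,0,0.35],[0,0,0.02,0,0.35],[0,0,0.02,0,0.35],[0,0,0.018,0,0.35],[0,0,0.01,0,0.35]]'; python3 -m creep '[[0,0,0,0,0.35],[0,0,0,0,0.8],[0,0,0,0,0.8],[0,0,0,0,0.8],[0,0,0,0,0.8]]' 10; python3 -m creep '[[0,0,0,0,0.8],[0,0,0,0,0.8]]'; python3 -c "
from seat import *
plan([.495,-.1745,.116],.018-np.pi/2)
c=cap('side')['pixels'];cv2.imwrite('pics/j1.png',cv2.resize(c[140:330,230:430],None,fx=3,fy=3))"
```

```text
time_s: 17.92
tcp_pos: [0.4949, -0.1738, 0.1151]
tcp_rot: [0.0, 0.714, -0.7, -0.001]
force: [0.6, 0.1, -0.0]
gripper_width: 0.0608
time_s: 18.33
tcp_pos: [0.4956, -0.1753, 0.118]
tcp_rot: [-0.0, 0.713, -0.701, 0.001]
force: [-0.0, 0.4, 0.3]
gripper_width: 0.0375
time_s: 18.5
tcp_pos: [0.4955, -0.1758, 0.1178]
tcp_rot: [0.0, 0.713, -0.701, 0.001]
force: [-1.1, -4.1, 2.9]
gripper_width: 0.0337
tcp [ 0.4955 -0.1758  0.1178] yaw -1.5531 tool shift [-0.0013  0.0005  0.0018] spin -0.0003 F [-1.1 -4.1  2.9] t 18.5 w 0.0337
```

View pics/j1.png

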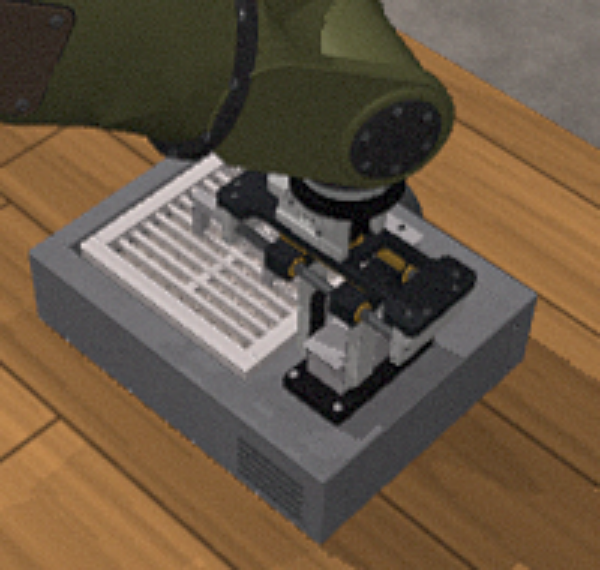

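```bash
python3 -c "
import numpy as np
t=np.linspace(0,1.75,15)+.288;x=-72.5*np.cos(t);z=72.5*np.sin(t)
for a,b in zip(-np.diff(x),-np.diff(z)):print(round(a,1),round(b,1))"
```

```text
-3.1 -8.5
-4.1 -8.1
-5.1 -7.5
-6.0 -6.8
-6.8 -6.0
-7.5 -5.1
-8.1 -4.1
-8.5 -3.1
-8.8 -2.0
-9.0 -0.9
-9.1 0.3
-8.9 1.4
-8.7 2.5
-8.3 3.6
```

```bash
python3 -m creep '[[-0.0005,-0.003,-0.0085,0,0.8],[0,-0.004,-0.008,0,0.8],[0,-0.005,-0.0075,0,0.8],[0,-0.006,-0.007,0,0.8],[0,-0.007,-0.006,0,0.8]]' 10; python3 -m creep '[[0,-0.0075,-0.005,0,0.8],[0,-0.008,-0.004,0,0.8],[0,-0.0085,-0.003,0,0.8],[0,-0.009,-0.002,0,0.8],[0,-0.009,-0.001,0,0.8]]'; python3 -c "
from seat import *
plan([.495,-.1745,.116],.018-np.pi/2)
c=cap('side')['pixels'];cv2.imwrite('pics/k1.png',cv2.resize(c[140:330,230:430],None,fx=3,fy=3))"
```

```text
time_s: 18.97
tcp_pos: [0.52, -0.1753, 0.1546]
tcp_rot: [0.001, 0.713, -0.701, 0.0]
force: [-2.7, -9.7, -1.8]
gripper_width: 0.0342
time_s: 19.38
tcp_pos: [0.5623, -0.1746, 0.1696]
tcp_rot: [0.001, 0.713, -0.701, 0.0]
force: [-3.0, -9.9, 0.1]
gripper_width: 0.034
tcp [ 0.5623 -0.1746  0.1696] yaw -1.5537 tool shift [-0.0013  0.0673  0.0536] spin -0.0009 F [-3.  -9.9  0.1] t 19.38 w 0.034
```

View pics/k1.png

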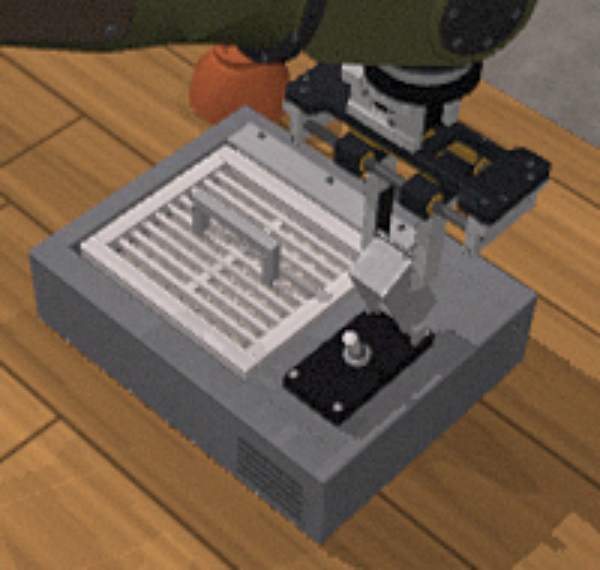

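```bash
python3 -m creep '[[0.001,-0.009,0,0,0.8],[0.0005,-0.009,0.0015,0,0.8],[0,-0.0085,0.0025,0,0.8],[0,-0.008,0.0035,0,0.8],[0,0,0,0,0.8]]'; python3 -c "
from seat import *
plan([.495,-.1745,.116],.018-np.pi/2)
c=cap('side')['pixels'];cv2.imwrite('pics/k2.png',cv2.resize(c[140:330,230:430],None,fx=3,fy=3))"
```

```text
time_s: 19.85
tcp_pos: [0.5982, -0.1743, 0.1615]
tcp_rot: [-0.0, 0.713, -0.701, 0.001]
force: [3.6, 0.5, 2.0]
gripper_width: 0.0339
tcp [ 0.5982 -0.1743  0.1615] yaw -1.5527 tool shift [-0.0016  0.1032  0.0455] spin 0.0001 F [3.6 0.5 2. ] t 19.85 w 0.0339
```

View pics/k2.png

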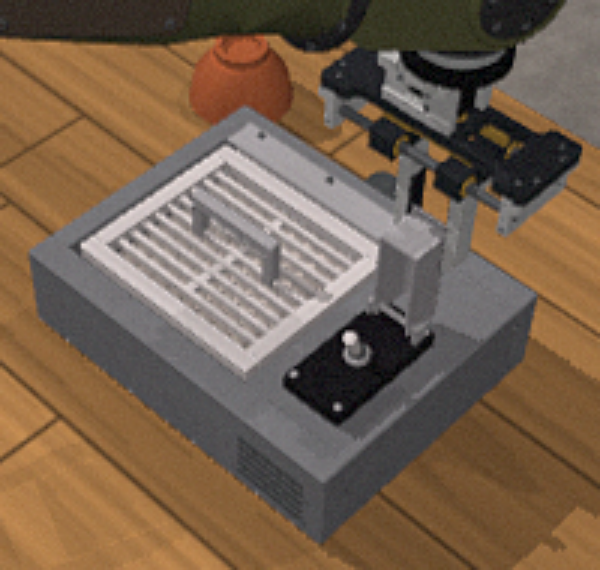

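```bash
python3 -m creep '[[0,0,0,0,0.3],[0,0,0,0,0.3],[0,0,-0.01,0,0.3],[0,0,-0.02,0,0.3],[0,0,-0.03,0,0.3]]'; python3 -m creep '[[0,0.01,-0.03,0,1],[0,0.025,-0.01,0,1],[0,0.03,0,0,1],[0,0.03,0,0,1],[0,0.02,0,0,1]]';python3 -m creep '[[0,0,0.03,0,1],[0,0,0.03,0,1],[0,0,0.02,0,1],[0,0,0,0,1],[0,0,0,0,1]]'; python3 -c "
from seat import *
plan([.483,-.1747,.124],.018-np.pi/2)
c=cap('side')['pixels'];cv2.imwrite('pics/l1.png',cv2.resize(c[140:330,230:430],None,fx=3,fy=3))"
```

```text
time_s: 20.32
tcp_pos: [0.5957, -0.1741, 0.2207]
tcp_rot: [0.001, 0.713, -0.701, -0.002]
force: [0.3, 0.5, -0.2]
gripper_width: 0.0635
time_s: 20.73
tcp_pos: [0.4796, -0.1763, 0.2625]
tcp_rot: [-0.0, 0.713, -0.701, 0.0]
force: [0.6, -2.0, 0.4]
gripper_width: 0.0356
time_s: 21.15
tcp_pos: [0.4816, -0.1765, 0.1822]
tcp_rot: [0.0, 0.713, -0.701, -0.0]
force: [-0.3, 0.0, 1.7]
gripper_width: 0.003
tcp [ 0.4816 -0.1765  0.1822] yaw -1.5531 tool shift [-0.0018 -0.0014  0.0582] spin -0.0003 F [-0.3  0.   1.7] t 21.15 w 0.003
```

View pics/l1.png

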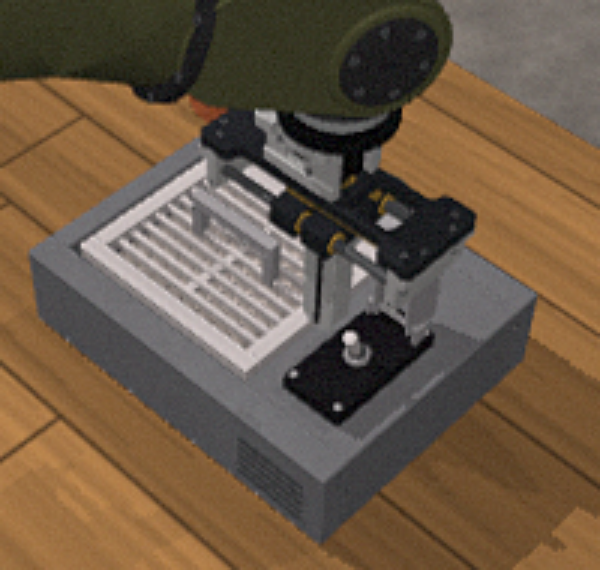

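The guard stays up and the toggle is exposed at crop (352,342). Fingers go down on the worker's side of it, then push.

```bash
python3 -m creep '[[-0.002,-0.001,0.02,0,1],[0,0,0.02,0,1],[0,0,0.015,0,1],[0,0,0.003,0,1],[0,0,0,0,1]]';python3 -m creep '[[0,-0.006,0,0,1],[0,-0.005,0,0,1],[0,-0.004,0,0,1],[0,-0.004,0,0,1],[0,-0.004,0,0,1]]';python3 -m creep '[[0,-0.003,0,0,1],[0,-0.003,0,0,1],[0,-0.002,0,0,1],[0,0,0,0,1]]'; python3 -c "
from seat import *
plan([.515,-.1741,.124],.018-np.pi/2)"
```

```text
time_s: 21.62
tcp_pos: [0.4831, -0.1746, 0.1245]
tcp_rot: [-0.0, 0.713, -0.701, 0.0]
force: [1.0, 0.5, -1.1]
gripper_width: 0.0003
time_s: 22.03
tcp_pos: [0.5062, -0.1742, 0.1241]
tcp_rot: [0.0, 0.713, -0.701, 0.0]
force: [-2.5, -0.9, 2.5]
gripper_width: 0.0004
time_s: 22.37
tcp_pos: [0.5141, -0.1739, 0.1237]
tcp_rot: [-0.0, 0.713, -0.701, 0.0]
force: [-2.3, -0.4, 3.5]
gripper_width: 0.0003
tcp [ 0.5141 -0.1739  0.1237] yaw -1.5529 tool shift [ 0.0002 -0.0009 -0.0003] spin -0.0001 F [-2.3 -0.4  3.5] t 22.37 w 0.0003
```

Only 2–3 N so far. Push on to the stop, watching the force.

```bash
python3 -m creep '[[0,-0.002,0,0,1],[0,-0.001,0,0,1],[0,0,0,0,1]]';python3 -m creep '[[0,-0.001,0,0,1],[0,-0.001,0,0,1],[0,0,0,0,1]]'
```

```text
time_s: 22.62
tcp_pos: [0.5153, -0.1739, 0.1234]
tcp_rot: [0.001, 0.713, -0.701, -0.002]
force: [-14.0, -0.2, 8.4]
gripper_width: 0.0003
time_s: 22.87
tcp_pos: [0.5159, -0.1739, 0.1232]
tcp_rot: [0.002, 0.713, -0.701, -0.003]
force: [-25.3, -0.7, 14.3]
gripper_width: 0.0007
```

```bash
python3 -m creep '[[0,0.01,0,0,1],[0,0.015,0,0,1],[0,0.005,-0.02,0,1],[0,0,-0.04,0,1],[0,0,-0.04,0,0.3]]';python3 -m creep '[[0,0,-0.03,0,0.3],[0,0,0,0,0.3],[0,0,0,0,0.3]]'; python3 -c "
from seat import *
plan([.515,-.1741,.124],.018-np.pi/2)
c=cap('side');
q=toseat(cloud(c));x,y,z=q[...,0],q[...,1],q[...,2]
m=(z>45)&(z<135)&(abs(y+152)<25)&(x>0)&(x<100)
for a in range(45,135,10):
    b=m&(z>a)&(z<a+10)
    if b.sum()>3: print(a,b.sum(),np.percentile(x[b],[2,50,98]).round(1),np.percentile(y[b],[2,98]).round(1))
c=c['pixels'];cv2.imwrite('pics/m1.png',cv2.resize(c[140:330,230:430],None,fx=4,fy=4)[:600])"
```

```text
time_s: 23.28
tcp_pos: [0.488, -0.174, 0.224]
tcp_rot: [0.0, 0.713, -0.701, -0.001]
force: [0.1, 0.1, -0.1]
gripper_width: 0.0045
time_s: 23.53
tcp_pos: [0.4893, -0.1744, 0.2546]
tcp_rot: [-0.001, 0.713, -0.701, 0.001]
force: [0.4, 0.3, -0.2]
gripper_width: 0.0238
tcp [ 0.4893 -0.1744  0.2546] yaw -1.5529 tool shift [ 1.000e-04 -2.570e-02  1.306e-01] spin -0.0001 F [ 0.4  0.3 -0.2] t 23.53 w 0.0238
45 79 [11.1 24.9 47.1] [-175.4 -136.5]
55 67 [11.1 29.2 48. ] [-170.4 -136.6]
65 63 [11.7 30.  47.7] [-170.6 -136.5]
75 60 [12.6 27.  46.5] [-171.4 -136.5]
85 55 [11.5 26.1 47.1] [-170.7 -135.7]
95 47 [11.7 23.5 46.6] [-170.8 -136.1]
105 42 [10.5 21.7 46. ] [-171. -137.]
115 216 [12.2 29.1 48.4] [-170.6 -136.9]
125 23 [14.8 47.3 50.6] [-169.8 -138.5]
```

View pics/m1.png

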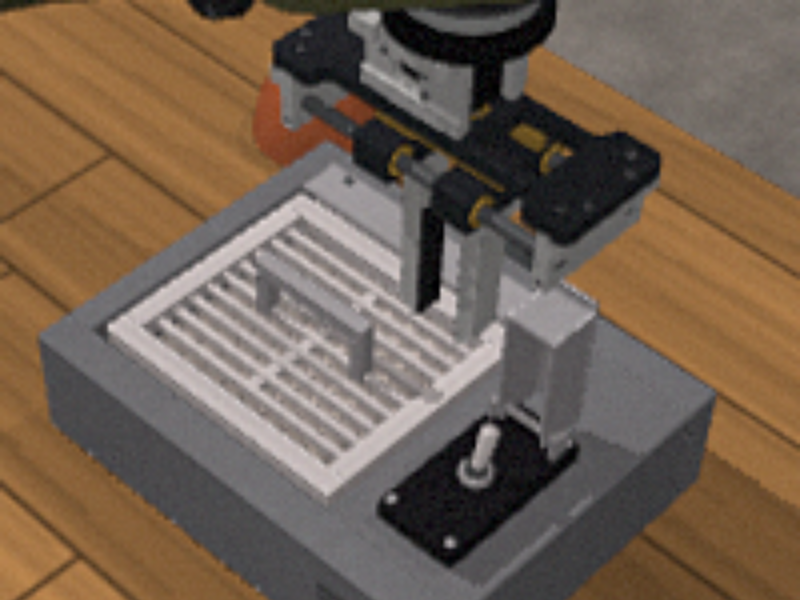

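The toggle now leans away (base (478,470), top (488,430)). The guard stands upright. I'll pinch it again and arc it back down.

```bash
python3 -m creep '[[0,-0.02,0,0,0.3],[0,-0.025,0,0,0.3],[0,-0.025,0,0,0.3],[0,-0.018,0,0,0.3],[0,0,0,0,0.3]]';python3 -m creep '[[0,0,0.025,0,0.3],[0,0,0.025,0,0.3],[0,0,0.025,0,0.3],[0,0,0.012,0,0.3],[0,0,0,0,0.3]]'; python3 -m creep '[[0,0,0,0,0.8],[0,0,0,0,0.8],[0,0,0,0,0.8],[0,0,0,0,0.8],[0,0,0,0,0.8]]' 10; python3 -m creep '[[0,0,0,0,0.8],[0,0,0,0,0.8]]'; python3 -c "
from seat import *
plan([.577,-.1744,.167],.018-np.pi/2)
for n in (16,):
    t=np.linspace(1.56,0.0,n)+.17;x=-71*np.cos(t);z=71*np.sin(t)
    print([(round(a,1),round(b,1)) for a,b in zip(-np.diff(x),-np.diff(z))])"
```

```text
time_s: 24.0
tcp_pos: [0.5783, -0.1722, 0.2504]
tcp_rot: [0.001, 0.714, -0.7, -0.002]
force: [-0.7, -0.4, -1.2]
gripper_width: 0.0611
time_s: 24.42
tcp_pos: [0.575, -0.1723, 0.1629]
tcp_rot: [0.001, 0.713, -0.701, -0.003]
force: [-0.9, 1.4, 0.6]
gripper_width: 0.0656
time_s: 24.83
tcp_pos: [0.577, -0.1732, 0.1675]
tcp_rot: [-0.0, 0.713, -0.701, 0.001]
force: [0.3, -19.0, 4.5]
gripper_width: 0.0356
time_s: 25.0
tcp_pos: [0.577, -0.1744, 0.1675]
tcp_rot: [0.0, 0.713, -0.701, 0.002]
force: [1.0, -10.2, 1.0]
gripper_width: 0.0342
tcp [ 0.577  -0.1744  0.1675] yaw -1.5537 tool shift [ 0.     -0.      0.0005] spin -0.0009 F [  1.  -10.2   1. ] t 25.0 w 0.0342
[(np.float64(7.3), np.float64(-0.8)), (np.float64(7.4), np.float64(-0.0)), (np.float64(7.3), np.float64(0.7)), (np.float64(7.2), np.float64(1.5)), (np.float64(7.0), np.float64(2.2)), (np.float64(6.8), np.float64(3.0)), (np.float64(6.4), np.float64(3.6)), (np.float64(6.0), np.float64(4.3)), (np.float64(5.5), np.float64(4.9)), (np.float64(5.0), np.float64(5.4)), (np.float64(4.4), np.float64(5.9)), (np.float64(3.8), np.float64(6.4)), (np.float64(3.1), np.float64(6.7)), (np.float64(2.4), np.float64(7.0)), (np.float64(1.6), np.float64(7.2))]
```

```bash
python3 -m creep '[[0.001,0.007,-0.001,0,0.8],[0.001,0.0075,0,0,0.8],[0,0.0075,0.0005,0,0.8],[0,0.007,0.0015,0,0.8],[0,0.007,0.002,0,0.8]]'; python3 -m creep '[[0,0.007,0.003,0,0.8],[0,0.0065,0.0035,0,0.8],[0,0.006,0.0045,0,0.8],[0,0.0055,0.005,0,0.8],[0,0.005,0.0055,0,0.8]]';python3 -m creep '[[0,0.0045,0.006,0,0.8],[0,0.004,0.0065,0,0.8],[0,0.003,0.0065,0,0.8],[0,0,0,0,0.8]]'; python3 -c "
from seat import *
plan([.577,-.1744,.167],.018-np.pi/2)
c=cap('side')['pixels'];cv2.imwrite('pics/n1.png',cv2.resize(c[140:330,230:430],None,fx=3,fy=3))"
```

```text
time_s: 25.42
tcp_pos: [0.5402, -0.1753, 0.1638]
tcp_rot: [-0.0, 0.713, -0.701, 0.0]
force: [2.6, 1.5, 1.2]
gripper_width: 0.034
time_s: 25.83
tcp_pos: [0.51, -0.1758, 0.1416]
tcp_rot: [0.0, 0.713, -0.701, -0.0]
force: [0.5, 3.2, 3.5]
gripper_width: 0.0343
time_s: 26.17
tcp_pos: [0.498, -0.176, 0.1213]
tcp_rot: [0.001, 0.713, -0.701, -0.001]
force: [-0.7, 3.4, -2.9]
gripper_width: 0.0343
tcp [ 0.498  -0.176   0.1213] yaw -1.553 tool shift [-0.0002 -0.079  -0.0457] spin -0.0002 F [-0.7  3.4 -2.9] t 26.17 w 0.0343
```

View pics/n1.png

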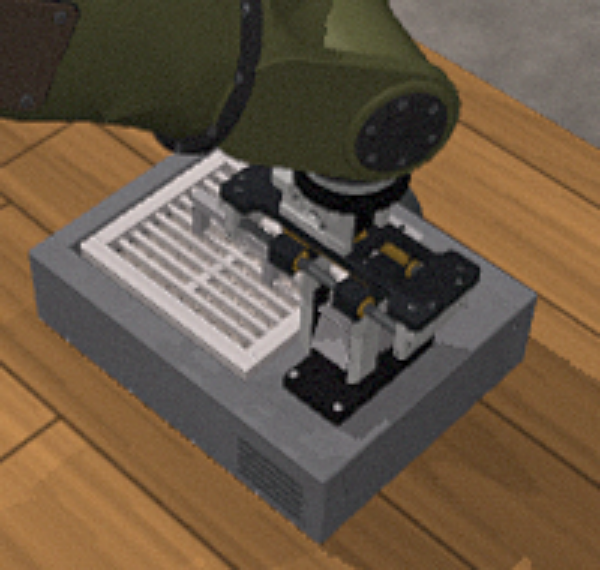

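Nearly down. Continue down with the pinch, then open, lift, close the fingers and press on the guard's top.

```bash
python3 -m creep '[[0,0.002,0.005,0,0.8],[0,0.001,0.004,0,0.8],[0,0,0.001,0,0.8],[0,0,0,0,0.8]]'; python3 -m creep '[[0,0,0,0,0.35],[0,0,0,0,0.35],[0,0,0,0,0.35],[0,0,-0.02,0,0.35],[0,0,-0.03,0,0.35]]'; python3 -m creep '[[0,0,-0.02,0,1],[0,0,0,0,1],[0,0,0,0,1],[0,0,0,0,1],[0,0,0,0,1]]'; python3 -c "
from seat import *
plan([.497,-.1745,.146],.018-np.pi/2)
c=cap('side')['pixels'];cv2.imwrite('pics/n2.png',cv2.resize(c[140:330,230:430],None,fx=3,fy=3))"
```

```text
time_s: 26.55
tcp_pos: [0.4958, -0.1761, 0.1126]
tcp_rot: [0.0, 0.713, -0.701, -0.001]
force: [-2.6, 5.0, -0.5]
gripper_width: 0.0339
time_s: 26.97
tcp_pos: [0.4952, -0.176, 0.1615]
tcp_rot: [0.001, 0.713, -0.701, -0.002]
force: [-0.0, 0.7, 0.6]
gripper_width: 0.0603
time_s: 27.38
tcp_pos: [0.4959, -0.1762, 0.1819]
tcp_rot: [0.0, 0.713, -0.701, -0.001]
force: [0.3, 0.2, -0.8]
gripper_width: 0.0306
tcp [ 0.4959 -0.1762  0.1819] yaw -1.5531 tool shift [-0.0016 -0.0012  0.0359] spin -0.0003 F [ 0.3  0.2 -0.8] t 27.38 w 0.0306
```

View pics/n2.png

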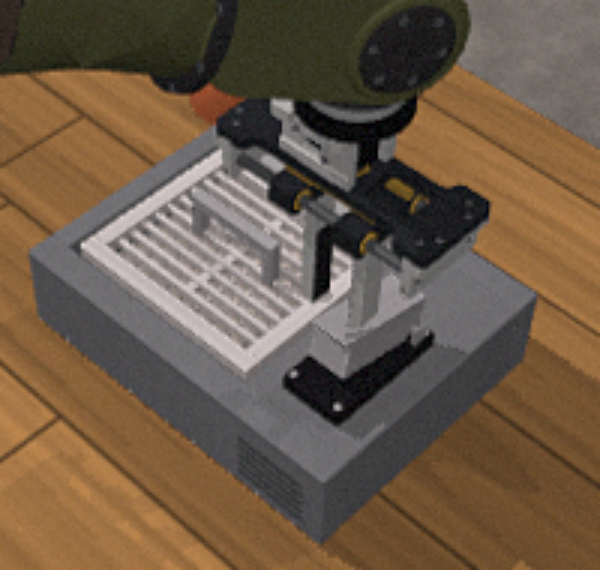

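```bash
python3 -m creep '[[-0.0015,0,0.015,0,1],[0,0,0.01,0,1],[0,0,0.005,0,1],[0,0,0.002,0,1],[0,0,0,0,1]]'; python3 -m creep '[[0,0,0.002,0,1],[0,0,0.002,0,1],[0,0,0.001,0,1],[0,0,0,0,1]]'
```

```text
time_s: 27.85
tcp_pos: [0.4961, -0.1747, 0.1506]
tcp_rot: [0.0, 0.713, -0.701, -0.001]
force: [-1.1, 0.2, -0.2]
gripper_width: 0.0006
time_s: 28.18
tcp_pos: [0.4962, -0.1748, 0.1461]
tcp_rot: [0.0, 0.713, -0.701, 0.0]
force: [0.5, 0.2, 0.9]
gripper_width: 0.0004
```

```bash
python3 -m creep '[[0,0,0.001,0,1],[0,0,0.001,0,1],[0,0,0,0,1]]'; python3 -m creep '[[0,0,0.001,0,1],[0,0,0.001,0,1],[0,0,0,0,1]]'
```

```text
time_s: 28.43
tcp_pos: [0.4963, -0.1748, 0.1443]
tcp_rot: [-0.0, 0.713, -0.701, 0.0]
force: [-1.5, 0.6, 1.1]
gripper_width: 0.0006
time_s: 28.68
tcp_pos: [0.4964, -0.1748, 0.1438]
tcp_rot: [-0.0, 0.713, -0.701, 0.001]
force: [-8.8, 2.6, 18.4]
gripper_width: 0.0004
```

The guard hit a firm stop at z 0.144 with 18 N, which is its closed height. I'll retreat well clear and check everything.

```bash
python3 -m creep '[[0,0,-0.02,0,1],[0,0,-0.03,0,1],[0,0,-0.04,0,1],[0,0.02,-0.03,0,1],[0,0.03,-0.02,0,1]]'; python3 -m creep '[[0.02,0.03,0,0,1],[0.035,0.01,0,0,1],[0.035,0,0,0,1],[0.035,0,0,0,1],[0.03,0,0,0,1]]'; python3 -m creep '[[0.03,0,0,0,1],[0.02,0,0,0,1],[0,0,0,0,1],[0,0,0,0,1]]'; python3 -c "
from seat import *
plan([.4,-.3,.2],.018-np.pi/2)
for k in('side','top'):
    c=cap(k,'z_'+k);q=toseat(cloud(c));x,y,z=q[...,0],q[...,1],q[...,2];p=np.percentile
    m=(z>43)&(z<60)&(abs(x)<25)&(abs(y)<60);print(k,'bar',m.sum(),[p(v[m],[2,50,98]).round(1) for v in(x,y,z)])
    m=(z>9)&(z<22)&(abs(x)<84)&(abs(y)<94);f=np.c_[x[m],y[m],np.ones(m.sum())];m2=(abs(y)>85)|(x<-72);m3=m&m2
    f=np.c_[x[m3],y[m3],np.ones(m3.sum())];print('frame plane',np.linalg.lstsq(f,z[m3],rcond=None)[0].round(4))
    m=(z>60)&(z<80)&(abs(y+152)<20)&(x<18)&(x>-70);f=np.c_[x[m],np.ones(m.sum())];print('guard top slope,z@x=0',np.linalg.lstsq(f,z[m],rcond=None)[0].round(3),p(x[m],[1,99]).round(1))
c=cv2.imread('pics/z_side.png');cv2.imwrite('pics/z1.png',cv2.resize(c[130:340,180:440],None,fx=2.8,fy=2.8))"
```

```text
time_s: 29.1
tcp_pos: [0.4469, -0.1756, 0.2847]
tcp_rot: [-0.001, 0.714, -0.7, 0.001]
force: [-0.5, -0.6, 0.7]
gripper_width: 0.0005
time_s: 29.52
tcp_pos: [0.4085, -0.3334, 0.2822]
tcp_rot: [0.0, 0.713, -0.701, 0.0]
force: [-0.0, 0.2, -0.7]
gripper_width: 0.0005
time_s: 29.85
tcp_pos: [0.4097, -0.3816, 0.2814]
tcp_rot: [-0.0, 0.713, -0.701, -0.001]
force: [-0.1, 0.6, -0.5]
gripper_width: 0.0005
tcp [ 0.4097 -0.3816  0.2814] yaw -1.5543 tool shift [-0.0818  0.0083  0.0814] spin -0.0015 F [-0.1  0.6 -0.5] t 29.85 w 0.0005
side bar 205 [array([-4.4, -1. ,  7.6]), array([-44.3,  -4.3,  41.8]), array([43.6, 51.6, 55.4])]
frame plane [6.10000e-03 2.00000e-04 1.54308e+01]
guard top slope,z@x=0 [-1.5000e-02  6.8221e+01] [-65.9  14.6]
top bar 212 [array([-4.1,  1.6,  7.5]), array([-43.1,   0.3,  43.6]), array([44.6, 51. , 56.8])]
frame plane [6.00000e-04 7.00000e-04 1.46055e+01]
guard top slope,z@x=0 [-4.0000e-03  6.8306e+01] [-66.4  16.9]
```

View pics/z1.png

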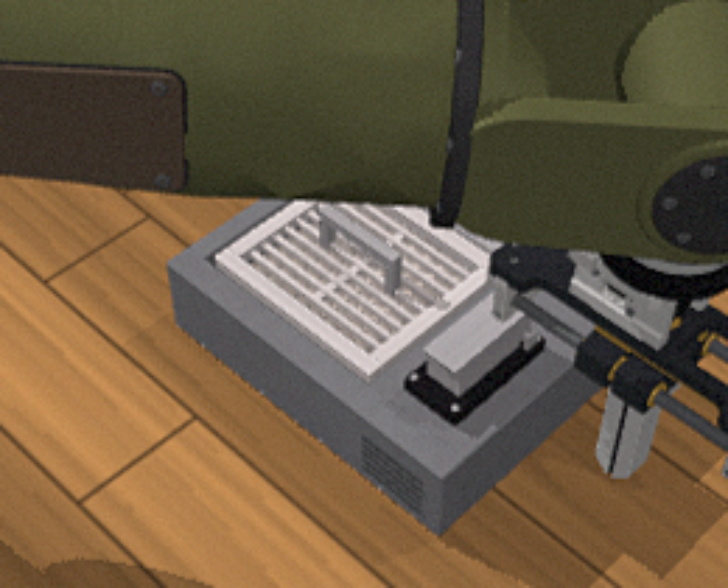

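View pics/z_top.png

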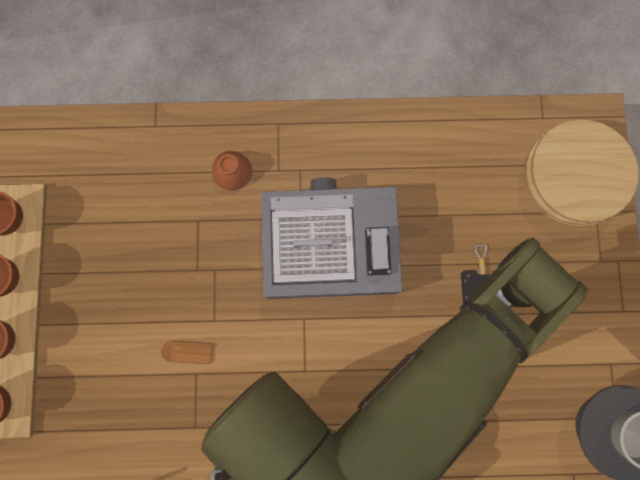

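The grille is flat and centred (bar x about +1.7 mm, y about 0, slope under 0.01). The guard top is level at z 68 mm, and the bowl, rib and tool are at the same pixels as before. The arm is clear, so I'm handing in.

```bash
python3 -c "
from bench import ticket
print(ticket.finish_job())"
```

```text
the job is handed in; nothing more can be done
None
```

The grille is back in its recess with its tongue under the lip, the fan toggle is switched on, and the guard is closed. I handed the job in at about 30 s of the 69 s allowed; it reports no verdict.

**What went wrong on the way:** my first try was to rest the grille on the near rim and push it in. It jammed at about 60 N because the tongue caught on the far ledge. I backed off, gripped the bar by its ends so the grille stayed tilted (about 5.4°, less than the 10–17° advised), and slid the tongue under the lip. I then lowered the grille flat.

**Last checks:**

| Item | Result |
|---|---|
| Grille position | bar about +1.7 mm in x and within about 1.5 mm in y of the seat's middle |
| Grille flatness | frame top flush with the box top, slope under 0.007 rad |
| Guard | stopped firmly when pressed with 18 N; top level to 0.015 rad at its closed height |
| Toggle | pushed to its stop at about 25 N, then seen leaning away; not checked again once the guard covered it |
| Bowl and rib | in the same place as at the start in the top picture |
| Trimming tool | its visible wire-loop end had not moved; the arm hid the rest |
| Arm | clear of everything at hand-in |

The two cameras disagreed by 1–2 mm, which is within their calibration; no other checks disagreed.

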